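# Fill the tube rack and hold it square in the code reader

## Robot

A 6-joint arm with a two-finger parallel gripper is mounted at the origin on the work surface. World frame = base frame: x ahead of the robot, y to its left, z up, the work surface at z = 0. Lengths are in m, angles in rad, forces in N, time in s.
With the tool pointing down it reaches from about 0.25 to 0.8 m from the base axis. Payload 8.5 kg.
Tool frame: the origin (TCP) lies between the finger pads; the fingertips stand 22 mm ahead of it and the grasp point (between the pads) lies 3 mm ahead of it (tcp_to_tips is the distance from the TCP to the fingertips, in m); y points along the fingers, x is the direction in which the jaws open and shut, and the axes are right-handed (so a half turn about y gives the same grasp; the last joint's range is limited). The gripper opens to 85 mm and grips with 20 to 120 N. Pads are 22 mm wide; open, the fingers measure 114 mm over their backs; the gripper's body (76 mm by 85 mm) begins 54 mm behind the grasp point. The pads swing forward as they close: fully open they stand 13 mm farther back than shut.
Start: joints at [-1.145, 0.238, -0.013, 1.319, 0, 1.571], TCP at [0.217, -0.478, 0.253] pointing down, gripper open.
Joint ranges: [-2.66, 2.66], [-1.03, 1.9], [-1.14, 1.46], [-1.82, 2.27], [-1.45, 1.34], [-3.14, 3.14]. Speed limits (rad/s): [2.22, 2.22, 2.79, 3.14, 3.14, 3.14].

## Interface

Orientations are given as a 3x3 rotation matrix whose columns are the frame's x, y, z axes.
In Python, from cell import get_obs, snapshot, camera_model, sign_off, search_frame, outline_of, tcp_to_tips gives the robot as it stands.
- The arm moves only by the tool apply_moves, never from a script. Its argument "moves" is a list of rows, each a list of 2 entries, a list of its own where there are three numbers: the shift along the tool's x, y, z in cm, then the turn about the tool's y in degrees. A call has 1 to 8 rows; each row is the pose to reach, as a shift and turn from the pose commanded when the call began, along the tool's axes at that moment; what a row does not reach only later rows make up. A row lasts 1/12 s, in which the tool goes at most 41.7 mm and 7.16 degrees, less where a joint would pass 70% of its speed; a pose out of reach is approached as far as the arm can. A call with a gripper value outside its range is refused whole. "fingers" is the closure, from 0 (fully open) to 1 (shut), set as the call begins (left out, the last holds). The fingers move at their own pace and stop on an object; "squeeze" is the grip in N (left out, the last holds). Time passes only in rows, so rows that repeat a pose let the fingers close. It gives the time, the measured TCP pose, the force and the opening at its end, in the units of the state.
- get_obs(): the state, without advancing time (a new reading comes with each control period).
- snapshot(name): name is "scene" or "side" or "wrist"; returns (picture, depth): 400x640x3 uint8, red, green, blue; 400x640 float32, m along the optical axis (not along the pixel's ray), 0 where there is no reading.
- camera_model(name): a dict with "intrinsics" (3x3 intrinsics, pixels), "distortion" ([k1, k2, p1, p2, k3] as OpenCV has them; the pictures are not rectified), "R" (3x3) and "t" (3): a world point X has camera coordinates R X + t; the wrist camera has in their place "T_tool_cam" (4x4, takes a point from camera to tool coordinates, whose origin is the TCP and whose axes are the tool frame's). Camera axes: x right, y down, z forward; pixel columns grow to the right and rows downward; lengths in m; the calibration is good to about 2 mm. A picture is of the moment at which its call begins: read the wrist's pose just before it. camera_model takes no time and is no camera call.
- sign_off(): hands the job in, once; it reports no verdict.
Trained networks look in the newest picture that a camera, given by its name, has taken for a name from the list of things; names that differ only in an ending like _2 or _b are one class to them, and where a whole thing is asked for, a point or a joint stands for the part that bears it (a point fixed in the world has none). Each returns a list of dicts, best first, with "score" (0 to 1); they miss things now and then, are a little off and sometimes report something else, mostly with a low value. They report only what shows in the picture. A call takes as long as a camera call. They do not tell look-alikes from the thing itself.
- search_frame(camera, label): "at" ([column, row] in pixels, amid what is visible of it).
- outline_of(camera, label): "mask" (400x640 bool, what is visible of it) and "at" ([column, row] in pixels, amid what is visible of it).
The state is a dict: "t": time; "joints": joint angles; "qvel": joint speeds; "effort": joint torques, N m; "eef_pos": TCP position; "tool_rot": TCP orientation; "ft_force": force on the tool from outside, world axes, zero at the start; "ft_torque": the same for the moment, N m; "grip_width": finger opening in m.
Only numpy, scipy, OpenCV 4.12 (cv2) and the standard library are available. Lean on these libraries where they do the work, as an engineer would, in place of code of your own. Each camera call takes 0.05 s, during which the arm holds its last target.

## Task

Take the two blue-capped tubes out of the bench holder and stand them foot-down, right to the bottom, in the two empty places of the white rack on the code reader; leave the white- and orange-capped tubes and everything else on the bench where they are. Then push the rack, tubes and all, into the corner of the reader's two metal stops, flat on the glass with its long side flush against the long stop and its end against the end stop. Finish while holding it there: keep the gripper on the rack, pressing it firmly against both stops, and do not let go.

Things in the scene. Friction and masses are not known exactly. Their poses are not given: they have to be found in the camera images.
- reader: rack code reader: low, flat, light grey box 240 (x) x 320 (y) x 40 mm tall, dark glass window in its flat top; fixed. Origin: centre of its underside on the table; z up; at yaw 0 its x points away from the robot. Two metal stops on its top form a right-angled corner: the long stop along its +x side, the end stop along its -y side
- long_stop: fixed metal bar on the reader, 12 (x) x 246 (y) x 40 mm tall. Origin: centre of its underside, on the reader's top. The rack's long side goes against its -x face, which lies 6 mm from the origin (95 mm in +x from the reader's centre)
- end_stop: fixed metal bar on the reader, 120 (x) x 12 (y) x 40 mm tall. Origin: centre of its underside, on the reader's top. The rack's end goes against its +y face, which lies 6 mm from the origin (135 mm in -y from the reader's centre)
- home (a point): point on the reader's top (40 mm above the table) over which the centre of the rack's underside lies when the rack is square against both stops; axes as the reader's, so the rack comes home by going in +x and -y of this frame
- rack: loose white tube rack, 52 (x) x 220 (y) x 50 mm tall, 0.4 kg empty, askew on the reader (underside 40 mm above the table), axes within 0.25 rad of the reader's; it goes home without being turned round. Origin: centre of its underside. Four round places along its y at -88, -48, 48, 88 mm: 31 mm wide, 1.5 mm bevel, floor 6 mm above the underside. Friction on reader and stops about 0.25
- rack_grip (a point): point on the rack's blue carrying grip, a plain block 24 (x) x 40 (y) mm in the middle of the rack, from the rack's top (50 mm above its underside) up to 94 mm; the point is on the centre line 76 mm above the underside, axes as the rack's. Fingers closing along the rack's x fit beside it, clear of the tubes
- free_place_1 (a point): centre of the mouth of a place in the rack that is empty at the start (y = -88 mm), 50 mm above the rack's underside; the floor is 44 mm below. A seated tube's centre lies 2.5 mm above this point
- free_place_2 (a point): the same for the other empty place (y = +48 mm)
- full_place_1 (a point): centre of the mouth of a place that already holds a blue-capped tube (y = -48 mm)
- full_place_2 (a point): centre of the mouth of the other filled place (y = +88 mm)
- holder: fixed bench holder on the table: pale block 200 (x) x 56 (y) x 46 mm tall, foot plate 206 x 62 mm. Origin: centre of its underside. Four places in a row along its x at -75, -25, 25, 75 mm, 31 mm wide, 40 mm deep, hold two blue-, one white- and one orange-capped tube in any order; fingers closing along the holder's y have room beside each tube
- blue_tube_1_centre (a point): upright sample tube: amber body 28 mm wide with plain white label and bevelled foot, blue screw cap 31 mm wide and 20 mm tall, 93 mm tall in all, about 35 g. This point is its centre, 46.5 mm above its foot; z along its axis. At the start it stands in one of the four places of the bench holder, foot 6 mm above the table
- blue_tube_2_centre (a point): upright sample tube: amber body 28 mm wide with plain white label and bevelled foot, blue screw cap 31 mm wide and 20 mm tall, 93 mm tall in all, about 35 g. This point is its centre, 46.5 mm above its foot; z along its axis. At the start it stands in one of the four places of the bench holder, foot 6 mm above the table
- white_tube_centre (a point): upright sample tube: amber body 28 mm wide with plain white label and bevelled foot, white screw cap 31 mm wide and 20 mm tall, 93 mm tall in all, about 35 g. This point is its centre, 46.5 mm above its foot; z along its axis. At the start it stands in one of the four places of the bench holder, foot 6 mm above the table and stays there
- orange_tube_centre (a point): upright sample tube: amber body 28 mm wide with plain white label and bevelled foot, orange screw cap 31 mm wide and 20 mm tall, 93 mm tall in all, about 35 g. This point is its centre, 46.5 mm above its foot; z along its axis. At the start it stands in one of the four places of the bench holder, foot 6 mm above the table and stays there
- racked_tube_1_centre (a point): upright sample tube: amber body 28 mm wide with plain white label and bevelled foot, blue screw cap 31 mm wide and 20 mm tall, 93 mm tall in all, about 35 g. This point is its centre, 46.5 mm above its foot; z along its axis. It stands in the rack from the start (full place 1) and stays in it
- racked_tube_2_centre (a point): upright sample tube: amber body 28 mm wide with plain white label and bevelled foot, blue screw cap 31 mm wide and 20 mm tall, 93 mm tall in all, about 35 g. This point is its centre, 46.5 mm above its foot; z along its axis. It stands in the rack from the start (full place 2) and stays in it
- wash_bottle: white wash bottle with a red cap and a bent spout, body 70 mm in diameter, 205 mm tall with the spout, a bystander. Origin: centre of its underside
- beaker: empty glass beaker, 72 mm in diameter, 95 mm tall, a bystander. Origin: centre of its underside
- petri_dishes: stack of three shallow petri dishes, 90 mm in diameter, 47 mm tall, a bystander. Origin: centre of its underside
- marker: white marker pen with a black cap lying flat, 135 mm long (along its x), 13 mm thick, a bystander. Origin: centre of its underside
- timer: small white bench timer lying flat, 62 x 72 mm, 16 mm tall, a bystander. Origin: centre of its underside
Not all that is in view belongs to the job. Leave any green look-alike of the part that bears blue_tube_1_centre alone.

How it is judged:
On the way:
1. both blue-capped tubes from the holder stand fully down in the rack's two empty places ((horizontal distance between blue_tube_1_centre and free_place_1 below 0.006 m or horizontal distance between blue_tube_1_centre and free_place_2 below 0.006 m) and z of blue_tube_1_centre in the frame of rack between 0.048 and 0.057 m and (horizontal distance between blue_tube_2_centre and free_place_1 below 0.006 m or horizontal distance between blue_tube_2_centre and free_place_2 below 0.006 m) and z of blue_tube_2_centre in the frame of rack between 0.048 and 0.057 m), for 0.2 s.
At the end, for the whole second after the job is handed in: Fingers bear on the rack (>1 N); it presses each stop with >1 N, at rest, flat on the reader (3 mm, 0.05 rad), within 5 mm of home, square to 0.025 rad. Both blue tubes stand in the places that were empty (axis within 6 mm, within 4 mm of the floor) and the other two still in theirs (all of step 1 and horizontal distance between racked_tube_1_centre and full_place_1 below 0.006 m and z of racked_tube_1_centre in the frame of rack between 0.048 and 0.057 m and horizontal distance between racked_tube_2_centre and full_place_2 below 0.006 m and z of racked_tube_2_centre in the frame of rack between 0.048 and 0.057 m and horizontal distance between rack and home below 0.005 m and angle between the y axis of rack and the y axis of reader, either way round below 0.025 rad and angle between rack's own z axis and vertical below 0.05 rad and z of rack in the frame of home below 0.003 m and contact force between rack and long_stop above 1 N and contact force between rack and end_stop above 1 N and contact force between the fingers and rack above 1 N and linear speed of rack below 0.02 m/s); the arm keeps its last pose, push and grip.
It fails at once if the white- or orange-capped tube is moved (over 20 mm) (distance of any of white_tube_centre, orange_tube_centre from where it was at the start of the episode above 0.02 m).
It fails at once if a bystander on the bench is pushed aside (over 25 mm) (distance of any of wash_bottle, beaker, petri_dishes, marker, timer from where it was at the start of the episode above 0.025 m).
It also fails if it takes over 72 s, if anything falls off the work surface, if the arm or the gripper's body presses on something with over 40 N, if the wrist force passes 120 N, or if a joint passes its speed limit or range.

## Working session

There is one attempt and no reset: what is moved stays moved. The work goes in short steps, Python scripts to look and compute and a tool call to move; the robot and the scene stay as the last step left them, time stands still between calls to the robot, and variables do not carry over. Pictures are saved under pics/ and viewed, and the job is handed in when it is done.

Besides the shell and the picture viewer there is one more tool, called after "Request:" by a JSON object that holds its "api" and its "payload". apply_moves: Moves the arm, as the interface text tells. Its arguments: {"type":"object","properties":{"moves":{"type":"array","items":{"type":"array"}},"fingers":{"type":"number"},"squeeze":{"type":"number"}},"required":["moves"]}

```bash
ls; mkdir -p pics
python3 - <<'E'
from cell import *
import cv2
for n in ["scene","side","wrist"]:
    p,d=snapshot(n); cv2.imwrite(f"pics/{n}0.png",p[:,:,::-1])
    m=camera_model(n); print(n,{k:(v.tolist() if hasattr(v,'tolist') else v) for k,v in m.items()})
print(get_obs(), tcp_to_tips)
E
```

```text
pics
scene {'intrinsics': [[460.2366086505758, 0.0, 317.1083668949095], [0.0, 460.2366086505758, 200.1390619104039], [0.0, 0.0, 1.0]], 'distortion': [0.001628539138335117, 0.0, 0.0, 0.0, 0.0], 'R': [[0.6267390078033057, 0.7792202362363134, -0.003746937089335016], [0.588118309286385, -0.47617628811521556, -0.6537377126332389], [-0.5111898574696603, 0.4075192830733766, -0.7567119422498296]], 't': [-0.3163762892961443, -0.2776436079643666, 1.7884979529976004]}
side {'intrinsics': [[520.9566602224455, 0.0, 319.0218704930972], [0.0, 520.9566602224455, 205.65381692364298], [0.0, 0.0, 1.0]], 'distortion': [0.005247415792299117, 0.0, 0.0, 0.0, 0.0], 'R': [[-0.9395451990636972, -0.34219578353089464, 0.012524561869984116], [-0.23319157991265663, 0.6126187073538285, -0.7551953432443577], [0.25075188129742315, -0.7124607814706726, -0.6553801407519163]], 't': [0.4893109872680553, 0.23950362854507834, 1.3235941831604894]}
wrist {'intrinsics': [[308.3823711673429, 0.0, 324.5134106981457], [0.0, 308.3823711673429, 199.16656651036004], [0.0, 0.0, 1.0]], 'distortion': [-0.04707721633417118, 0.0, 0.0, 
[... 407 characters left out ...]
1918298e+00,
        5.55915476e-05,  1.57077495e+00]), 'qvel': array([ 0.00018932, -0.00313708,  0.00343937,  0.00105753, -0.00040705,
        0.00177107]), 'effort': array([-1.06766827e-03, -5.39077199e+01,  3.46597624e+01,  1.44569957e-02,
       -1.13729486e-04,  9.53558725e-06]), 'eef_pos': array([ 0.21675407, -0.47786268,  0.2528208 ]), 'tool_rot': array([[ 4.13073949e-01, -4.00923864e-04,  9.10697399e-01],
       [-9.10696831e-01,  1.01854638e-03,  4.13074140e-01],
       [-1.09319881e-03, -9.99999401e-01,  5.56148814e-05]]), 'ft_force': array([-1.03271738, -0.61669302,  0.44520121]), 'ft_torque': array([ 0.04395973, -0.01503263, -0.07350714]), 'grip_width': 0.08578495772650001} 0.022
```

View pics/scene0.png

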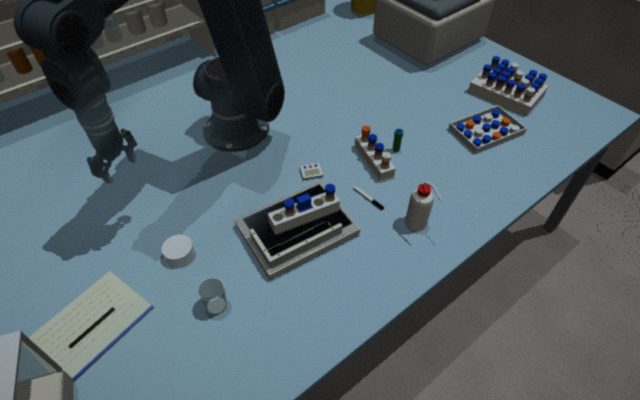

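View pics/side0.png

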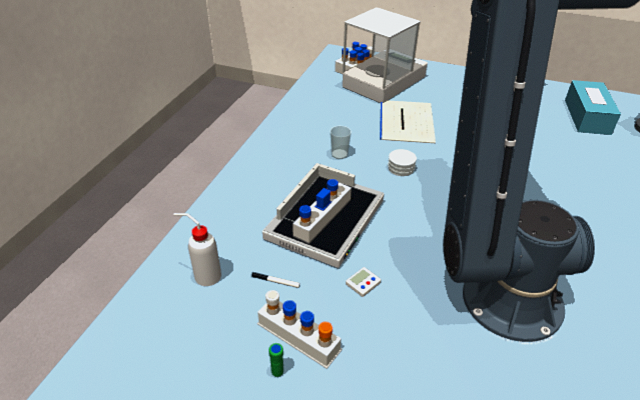

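View pics/wrist0.png

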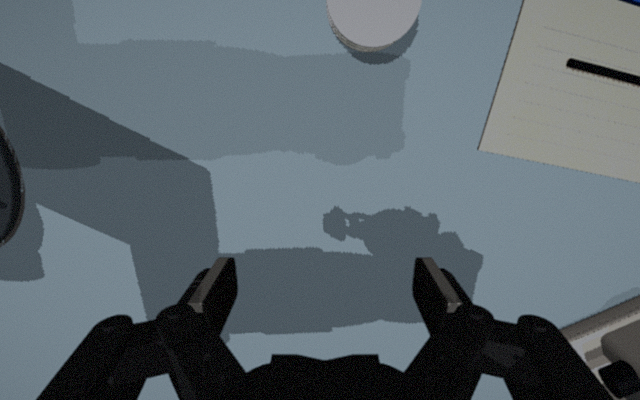

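Seen in scene view: holder row orange (366,131), blue (371,141), blue (378,149), white (386,158); green look-alike loose at (398,139); rack tubes (289,207), (330,189), grip (304,202) – these must not be taken; also blue caps in background racks (510,80),(487,127). The two blue caps in the holder, (371,141) and (378,149), are the ones wanted.

```bash
cat > h.py <<'E'
import numpy as np, cv2
from cell import *
def cloud(n,obs=None):
    p,d=snapshot(n); m=camera_model(n)
    K=np.array(m['intrinsics']);D=np.array(m['distortion'])
    v,u=np.mgrid[0:400,0:640]
    xy=cv2.undistortPoints(np.stack([u,v],-1).reshape(-1,1,2).astype(np.float64),K,D).reshape(400,640,2)
    P=np.concatenate([xy*d[...,None],d[...,None]],-1).astype(float)
    if 'R' in m:
        W=(P-np.array(m['t']))@np.array(m['R'])
    else:
        T=np.array(m['T_tool_cam']); W=P@T[:3,:3].T+T[:3,3]
        W=W@obs['tool_rot'].T+obs['eef_pos']
    W[d==0]=np.nan
    return p,d,W
E
python3 - <<'E'
from h import *
for n in ["scene","side"]:
    p,d,W=cloud(n)
    np.savez(f"{n}0.npz",p=p,d=d,W=W)
    hsv=cv2.cvtColor(p,cv2.COLOR_RGB2HSV)
    blue=((hsv[...,0]>105)&(hsv[...,0]<130)&(hsv[...,1]>180)&(hsv[...,2]>60)).astype(np.uint8)
    N,L,S,C=cv2.connectedComponentsWithStats(blue)
    for i in range(1,N):
        if S[i,4]>15:
            q=W[L==i]; print(n,C[i].round(),S[i,4],np.nanmedian(q,0).round(4),'top',np.nanpercentile(q[:,2],95).round(4), q[q[:,2]>np.nanpercentile(q[:,2],95)-.006].mean(0).round(4))
    # table z
    t=W[(abs(W[...,0]-.5)<.4)&(abs(W[...,1])<.5)]; t=t[abs(t[:,2])<.02]; print('table',np.median(t[:,2]),t[:,2].std())
    for lab in ["holder","rack","reader","rack_grip","blue_tube_1_centre","timer","beaker","petri_dishes","marker","wash_bottle"]:
        for r in search_frame(n,lab)[:5]:
            c,rr=np.array(r['at']).round().astype(int); print(n,lab,round(r['score'],2),c,rr,W[rr,c].round(3))
for n,(x,y,w,h_) in {"scene":(230,100,200,180),"side":(240,150,200,230)}.items():
    p=np.load(f"{n}0.npz")['p'][y:y+h_,x:x+w]
    cv2.imwrite(f"pics/{n}crop.png",cv2.resize(p[:,:,::-1],None,fx=2.6,fy=2.6,interpolation=cv2.INTER_CUBIC))
E
```

```text
scene [496.  58.] 21 [0.4119 1.0359 0.0996] top 0.1044 [0.4129 1.0328 0.1018]
scene [499.  68.] 124 [0.4631 0.9895 0.0983] top 0.1036 [0.4642 0.9832 0.1007]
scene [488.  66.] 24 [0.4274 0.9568 0.1   ] top 0.1059 [0.4299 0.9535 0.1026]
scene [506.  74.] 98 [0.5051 0.9744 0.0982] top 0.1034 [0.5056 0.9733 0.0999]
scene [531.  74.] 59 [0.5715 1.0569 0.0986] top 0.1017 [0.573  1.0472 0.0993]
scene [539.  80.] 95 [0.6151 1.0345 0.0988] top 0.1033 [0.6155 1.0358 0.1003]
scene [511.  82.] 28 [0.5529 0.9421 0.099 ] top 0.1022 [0.553  0.9435 0.0995]
scene [521.  86.] 28 [0.5913 0.9504 0.0995] top 0.1031 [0.5933 0.9505 0.1004]
scene [496. 112.] 33 [0.587  0.8334 0.0258] top 0.0306 [0.5872 0.8319 0.0274]
scene [477. 118.] 31 [0.565  0.7484 0.0267] top 0.0305 [0.5667 0.745  0.0278]
scene [496. 123.] 27 [0.6286 0.7776 0.0277] top 0.0341 [0.6301 0.773  0.0308]
scene [460. 126.] 34 [0.5527 0.6588 0.0264] top 0.0305 [0.555  0.6587 0.0276]
scene [487. 126.] 32 [0.6211 0.7376 0.0272] top 0.0309 [0.6204 0.7365 0.0279]
scene [504. 130.] 32 [0.6719 0.7721 0.0259] top 0.0299 [0.6718 0.7706 0.027 ]
scene [
[... 2124 characters left out ...]
 0.047]
side reader 0.78 330 219 [ 0.513 -0.068  0.054]
side reader 0.32 323 209 [ 0.533 -0.062  0.09 ]
side rack_grip 0.6 321 210 [ 0.537 -0.057  0.089]
side blue_tube_1_centre 0.67 278 357 [0.465 0.408 0.084]
side blue_tube_1_centre 0.66 306 320 [0.44  0.309 0.098]
side timer 0.72 364 285 [0.363 0.096 0.013]
side beaker 0.83 340 142 [ 0.6   -0.416  0.073]
side beaker 0.59 202 258 [0.743 0.231 0.106]
side beaker 0.33 324 337 [0.392 0.326 0.082]
side petri_dishes 0.74 401 160 [ 0.393 -0.428  0.045]
side petri_dishes 0.71 322 210 [ 0.534 -0.057  0.09 ]
side marker 0.68 324 210 [ 0.529 -0.059  0.09 ]
side marker 0.59 278 278 [0.579 0.152 0.013]
side wash_bottle 0.71 201 256 [0.743 0.233 0.114]
```

```bash
cat >> h.py <<'E'
def plan(x,y,z,az):
    o=get_obs(); R=o['tool_rot']; p=o['eef_pos']
    s=R.T@(np.array([x,y,z])-p)*100
    a=np.arctan2(R[1,0],R[0,0]); t=-np.degrees((az-a+np.pi)%(2*np.pi)-np.pi)
    print('t',round(o['t'],2),'pos',p.round(4),'az',a.round(4),'f',o['ft_force'].round(1),'w',o['grip_width'].round(4)); print('MOVE',s.round(2),'turn',t.round(2))
E
python3 - <<'E'
from h import *
plan(.546,-.03,.30,-.215)
E
```

```text
Traceback (most recent call last):
  File "h.py", line 20, in plan
    print('t',round(o['t'],2),'pos',p.round(4),'az',a.round(4),'f',o['ft_force'].round(1),'w',o['grip_width'].round(4)); print('MOVE',s.round(2),'turn',t.round(2))
                                                                                              ^^^^^^^^^^^^^^^^^^^^^
AttributeError: 'float' object has no attribute 'round'
```

View pics/sidecrop.png

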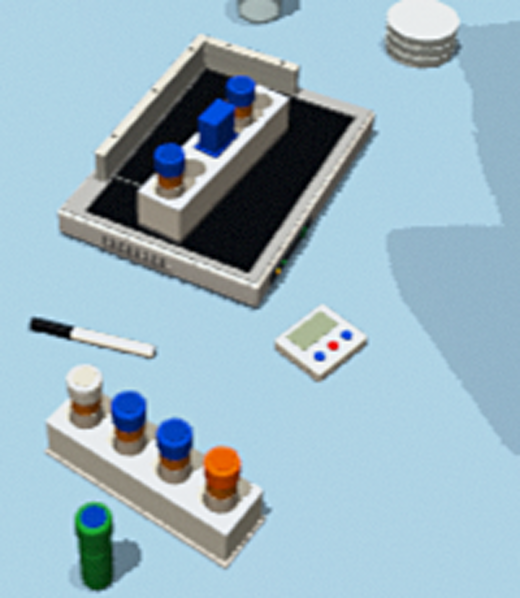

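The crop confirms the two middle tubes of the holder are blue (crop 128,410 and 174,438), and the loose green one (95,520) is the look-alike. Moving the wrist camera over the rack first.

```bash
sed -i "s/o\['grip_width'\].round(4)/round(o['grip_width'],4)/" h.py
python3 - <<'E'
from h import *
plan(.546,-.03,.30,-.215)
E
```

```text
t 1.25 pos [ 0.2168 -0.4781  0.2533] az -1.145 f [ 0.8 -0.2 -0.2] w 0.0851
MOVE [-27.21  -4.67  48.49] turn -53.29
```

Request:
{"api": "apply_moves", "payload": {"moves": [[[-27.2,-4.7,48.5],-53.3],[[-27.2,-4.7,48.5],-53.3],[[-27.2,-4.7,48.5],-53.3],[[-27.2,-4.7,48.5],-53.3],[[-27.2,-4.7,48.5],-53.3],[[-27.2,-4.7,48.5],-53.3],[[-27.2,-4.7,48.5],-53.3],[[-27.2,-4.7,48.5],-53.3]]}}

```text
t: 1.92
eef_pos: [0.4143, -0.2086, 0.2818]
tool_rot: [[0.978, 0.001, 0.206], [-0.206, -0.0, 0.978], [0.001, -1.0, -0.0]]
ft_force: [1.2, -1.1, 1.0]
grip_width: 0.0856
```

Run:
```python
from h import *
plan(.546,-.03,.30,-.215)
```

```text
t 1.92 pos [ 0.4143 -0.2086  0.2818] az -0.2078 f [ 1.2 -1.1  1. ] w 0.0856
MOVE [ 9.2  -1.81 20.2 ] turn 0.41
```

Request:
{"api": "apply_moves", "payload": {"moves": [[[9.0,-1.8,19.5],0],[[9.0,-1.8,19.5],0],[[9.0,-1.8,19.5],0],[[9.0,-1.8,19.5],0],[[9.0,-1.8,19.5],0],[[9.0,-1.8,19.5],0],[[9.0,-1.8,19.5],0],[[9.0,-1.8,19.5],0]]}}

```text
t: 2.58
eef_pos: [0.5429, -0.0389, 0.299]
tool_rot: [[0.977, -0.001, 0.212], [-0.212, -0.0, 0.977], [-0.001, -1.0, -0.0]]
ft_force: [-0.8, 0.1, -0.6]
grip_width: 0.0857
```

Run:
```python
from h import *
plan(.546,-.03,.30,-.215)
o=get_obs(); p,d,W=cloud('wrist',o)
np.savez("w1.npz",p=p,d=d,W=W); cv2.imwrite("pics/w1.png",p[:,:,::-1])
```

```text
t 2.58 pos [ 0.5429 -0.0389  0.299 ] az -0.2133 f [-0.8  0.1 -0.6] w 0.0857
MOVE [ 0.11 -0.1   0.93] turn 0.1
```

View pics/w1.png

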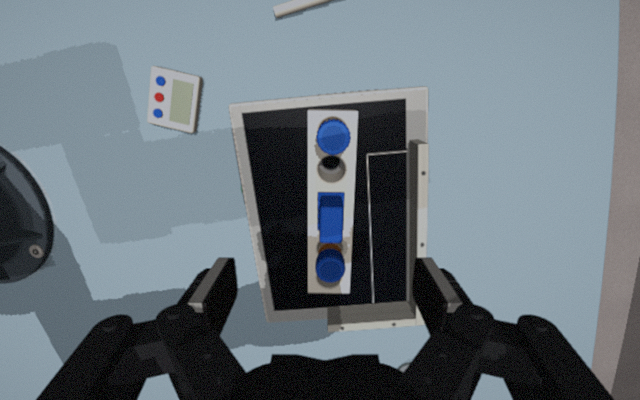

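Wrist view w1: rack with caps at (333,136) and (330,265), grip (331,217), free places at (331,165) and (~331,285, partly hidden by the cap); long stop at right (418,235), end stop at bottom (370,325). Now measuring.

```bash
cat > meas.py <<'E'
from h import *
def rect(pts):
    (c,s,a)=cv2.minAreaRect((pts[:,:2]*1000).astype(np.float32)); 
    b=cv2.boxPoints((c,s,a)); e=[b[1]-b[0],b[2]-b[1]]; l=max(e,key=np.linalg.norm)
    yaw=np.arctan2(l[1],l[0])-np.pi/2; yaw=(yaw+np.pi/2)%np.pi-np.pi/2
    return np.round(c,1),np.round(sorted(s),1),round(float(yaw),4)
def show(W,p,z0=0):
    x,y,z=W[...,0],W[...,1],W[...,2]-z0
    reg=(x>.38)&(x<.72)&(y>-.25)&(y<.13)
    hsv=cv2.cvtColor(p,cv2.COLOR_RGB2HSV); blue=(hsv[...,1]>170)&(hsv[...,0]>100)&(hsv[...,0]<130)
    def big(m):
        m=cv2.morphologyEx(m.astype(np.uint8),cv2.MORPH_OPEN,np.ones((2,2))); N,L,S,C=cv2.connectedComponentsWithStats(m)
        i=1+np.argmax(S[1:,4]); return L==i
    m=big(reg&(abs(z-.09)<.005)&~blue); print('racktop',rect(W[m]),np.median(z[m]),m.sum())
    for nm,zz in [('cap',.139),('grip',.134)]:
        mm=reg&blue&(abs(z-zz)<.004)
        N,L,S,C=cv2.connectedComponentsWithStats(mm.astype(np.uint8))
        for i in range(1,N):
            if S[i,4]>100: q=W[L==i]; c,r=cv2.minEnclosingCircle((q[:,:2]*1000).astype(np.float32)); print(nm,C[i].round(),q.mean(0).round(4),np.round(c,1),round(r,1),rect(q))
    m=reg&(abs(z-.08)<.004)&~blue
    N,L,S,C=cv2.connectedComponentsWithStats(m.astype(np.uint8))
    for i in range(1,N):
        if S[i,4]>150: print('z.08',C[i].round(),S[i,4],rect(W[L==i]))
    m=big(reg&(abs(z-.04)<.004)); print('readertop',rect(W[m]),np.median(z[m]))
E
python3 - <<'E'
from meas import *
f=np.load('w1.npz'); W=f['W']; p=f['p']
z=W[...,2]; t=z[(abs(z)<.02)&(W[...,1]>.11)]; print('table',np.median(t),t.std())
show(W,p)
for n in ['scene','side']:
    f=np.load(n+'0.npz'); print(n); show(f['W'],f['p'])
E
```

```text
table 0.00033793061196935037 0.0021713013446431986
racktop (array([ 539.4, -100.3]), array([ 59.5, 255.8]), -0.2385) nan 4441
cap [333. 137.] [0.5594 0.0059 0.1398] [558.9   5.6] 15.4 (array([559.2,   6. ]), array([29. , 29.2]), 0.5492)
cap [330. 268.] [ 0.5291 -0.1249  0.1395] [ 528.6 -126. ] 15.2 (array([ 528.4, -126.2]), array([28.3, 29.1]), -0.2833)
grip [331. 223.] [ 0.5398 -0.0783  0.1343] [539.3 -79.3] 21.2 (array([539.8, -79.8]), array([22.2, 39.3]), -0.2173)
z.08 [422. 198.] 1162 (array([646. , -98.5]), array([ 12.4, 140.9]), -0.1252)
readertop (array([ 549.8, -112.1]), array([247.9, 308.1]), -0.1296) nan
scene
racktop (array([547.9, -58.5]), array([ 78.5, 268.3]), -0.0837) 0.08767068590012576 507
z.08 [309. 240.] 239 (array([ 644. , -140.2]), array([ 14.5, 220.7]), -0.1287)
readertop (array([555.6, -87.5]), array([212.3, 307.9]), -0.207) nan
side
racktop (array([519.5, -99.2]), array([ 50.3, 270.7]), -0.3283) nan 475
z.08 [296. 189.] 204 (array([ 639.3, -136.5]), array([ 15.7, 219.7]), -0.1236)
readertop (array([ 539.7, -104.9]), array([232.6, 310.7]), -0.1298) nan
```

Run:
```python
from h import *
plan(.46,.295,.25,1.285)
```

```text
t 2.63 pos [ 0.5425 -0.0396  0.2992] az -0.2147 f [-0.5  0.1  0.1] w 0.0855
MOVE [-15.18   4.92  30.93] turn -85.93
```

Request:
{"api": "apply_moves", "payload": {"moves": [[[-15.2,4.9,30.9],-86],[[-15.2,4.9,30.9],-86],[[-15.2,4.9,30.9],-86],[[-15.2,4.9,30.9],-86],[[-15.2,4.9,30.9],-86],[[-15.2,4.9,30.9],-86],[[-15.2,4.9,30.9],-86],[[-15.2,4.9,30.9],-86]]}}

```text
t: 3.3
eef_pos: [0.4631, 0.2811, 0.2527]
tool_rot: [[0.705, 0.001, -0.71], [0.71, 0.0, 0.705], [0.001, -1.0, -0.0]]
ft_force: [1.1, 0.2, -1.1]
grip_width: 0.0851
```

Run:
```python
from h import *
plan(.46,.295,.25,1.285)
```

```text
t 3.3 pos [0.4631 0.2811 0.2527] az 0.7889 f [ 1.1  0.2 -1.1] w 0.0851
MOVE [0.76 0.27 1.2 ] turn -28.42
```

Request:
{"api": "apply_moves", "payload": {"moves": [[[0,0,0],-28.4],[[0,0,0],-28.4],[[0,0,0],-28.4],[[0,0,0],-28.4],[[0,0,0],-28.4],[[0,0,0],-28.4]]}}

```text
t: 3.8
eef_pos: [0.464, 0.2798, 0.2527]
tool_rot: [[0.291, 0.0, -0.957], [0.957, 0.0, 0.291], [0.0, -1.0, -0.0]]
ft_force: [-0.1, 1.1, -0.2]
grip_width: 0.0853
```

Run:
```python
from h import *
plan(.46,.295,.25,1.285)
o=get_obs(); p,d,W=cloud('wrist',o)
np.savez("w2.npz",p=p,d=d,W=W); cv2.imwrite("pics/w2.png",p[:,:,::-1])
x,y,z=W[...,0],W[...,1],W[...,2]
reg=(x>.3)&(x<.65)&(y>.2)&(y<.45)&(abs(z-.099)<.005)
N,L,S,C=cv2.connectedComponentsWithStats(reg.astype(np.uint8))
for i in range(1,N):
    if S[i,4]>60:
        q=W[L==i]; c,r=cv2.minEnclosingCircle((q[:,:2]*1000).astype(np.float32)); print(C[i].round(),S[i,4],p[L==i].mean(0).round(),q.mean(0).round(4),np.round(c,1),round(r,1))
```

```text
t 3.8 pos [0.464  0.2798 0.2527] az 1.2752 f [-0.1  1.1 -0.2] w 0.0853
MOVE [1.33 0.27 0.82] turn -0.56
[336. 103.] 1075 [146. 106.  61.] [0.3935 0.312  0.0995] [393.8 311.9] 16.1
[337. 161.] 927 [ 40.  74. 136.] [0.4415 0.2985 0.0995] [442.3 298.3] 15.9
[449. 164.] 255 [ 45.  83. 132.] [0.4749 0.3971 0.0945] [474.4 398.2] 13.3
[337. 212.] 815 [ 26.  55. 114.] [0.4889 0.2851 0.0995] [490.1 285. ] 16.0
[337. 258.] 688 [140. 138. 132.] [0.5363 0.2717 0.0994] [538.2 271.2] 16.0
```

View pics/w2.png

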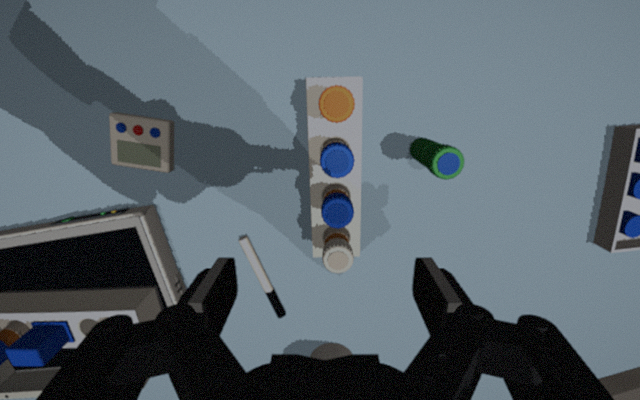

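w2: holder caps orange (336,103), blue (337,161), blue (337,212), white (337,258); green decoy (449,164). Grasp the blue at (337,212) first.

Run:
```python
from h import *
plan(.4897,.285,.086,1.297)
```

```text
t 3.85 pos [0.464  0.2801 0.2527] az 1.275 f [0.3 0.5 0.3] w 0.0857
MOVE [ 1.22 16.67 -2.31] turn -1.26
```

Request:
{"api": "apply_moves", "payload": {"moves": [[[1.2,3,-2.3],-1.3],[[1.2,7,-2.3],-1.3],[[1.2,11,-2.3],-1.3],[[1.2,14,-2.3],-1.3],[[1.2,15.5,-2.3],-1.3],[[1.2,16.7,-2.3],-1.3],[[1.2,16.7,-2.3],-1.3],[[1.2,16.7,-2.3],-1.3]], "fingers": 0.2}}

```text
t: 4.52
eef_pos: [0.4892, 0.2855, 0.0853]
tool_rot: [[0.267, -0.001, -0.964], [0.964, -0.0, 0.267], [-0.001, -1.0, 0.001]]
ft_force: [-0.1, -0.4, 0.7]
grip_width: 0.0682
```

Run:
```python
from h import *
plan(.4897,.285,.086,1.297)
p,d,W=cloud('wrist',get_obs()); cv2.imwrite("pics/w3.png",p[:,:,::-1])
```

```text
t 4.52 pos [0.4892 0.2855 0.0853] az 1.3006 f [-0.1 -0.4  0.7] w 0.0682
MOVE [-0.04 -0.07 -0.06] turn 0.21
```

View pics/w3.png

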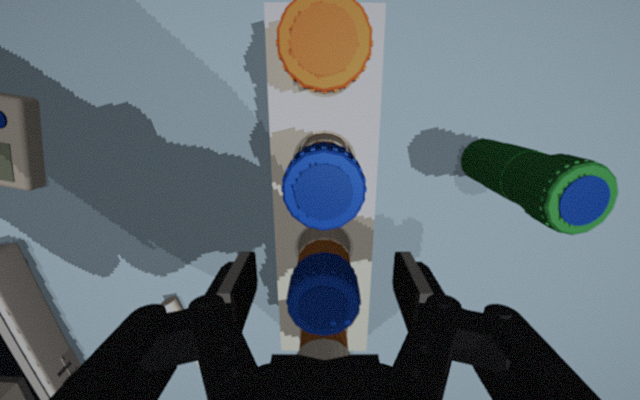

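Fingers straddle the blue cap (322,292). Close and lift.

Request:
{"api": "apply_moves", "payload": {"moves": [[[0,0,0],0],[[0,0,0],0],[[0,0,0],0],[[0,0,0],0],[[0,0,0],0],[[0,0,0],0],[[0,0,0],0],[[0,0,0],0]], "fingers": 1, "squeeze": 45}}

```text
t: 5.23
eef_pos: [0.4897, 0.2863, 0.0864]
tool_rot: [[0.264, 0.001, -0.964], [0.964, 0.001, 0.264], [0.001, -1.0, -0.001]]
ft_force: [-1.1, -0.7, 6.1]
grip_width: 0.029
```

Request:
{"api": "apply_moves", "payload": {"moves": [[[0,-2,0],0],[[0,-4,0],0],[[0,-7,0],0],[[0,-11,0],0],[[0,-15,0],0],[[0,-18,0],0],[[0,-18,0],0],[[0,-18,0],0]]}}

```text
t: 5.9
eef_pos: [0.49, 0.2867, 0.2676]
tool_rot: [[0.264, 0.004, -0.964], [0.965, 0.002, 0.264], [0.003, -1.0, -0.003]]
ft_force: [-0.3, 0.1, -1.9]
grip_width: 0.0292
```

Run:
```python
from h import *
plan(.5395-88*.00022,-.0795-.088*.9754,.24,-.222)
p,d,W=cloud('wrist',get_obs()); cv2.imwrite("pics/w4.png",p[:,:,::-1])
```

```text
t 5.9 pos [0.49   0.2867 0.2676] az 1.3036 f [-0.3  0.1 -1.9] w 0.0292
MOVE [-42.81   2.67 -14.83] turn 87.41
```

View pics/w4.png

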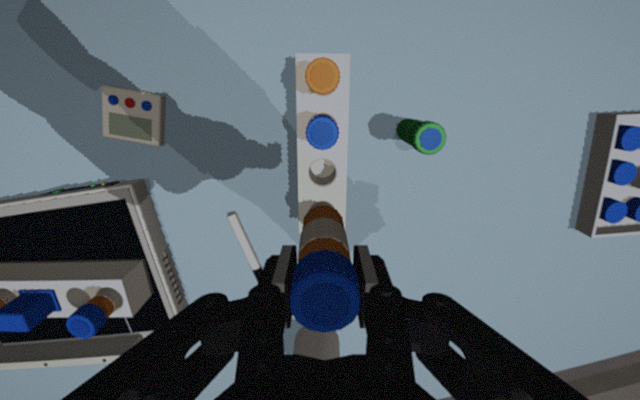

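```bash
cat >> h.py <<'E'
def tubefit(name='wrist'):
    o=get_obs(); p,d,W=cloud(name,o)
    T=(W-o['eef_pos'])@o['tool_rot']
    q=T.reshape(-1,3); q=q[~np.isnan(q[:,0])]
    q=q[(abs(q[:,0])<.022)&(abs(q[:,2])<.028)]
    from scipy.optimize import least_squares
    for lo in np.arange(-.02,.1,.01):
        s=q[(q[:,1]>=lo)&(q[:,1]<lo+.01)]
        if len(s)>25:
            f=lambda v: np.hypot(s[:,0]-v[0],s[:,2]-v[1])-v[2]
            r=least_squares(f,[0,0,.014],loss='soft_l1',f_scale=.001); g=lambda v: np.hypot(s[:,0]-v[0],s[:,2]-v[1])-.014
            r2=least_squares(g,[0,0],loss='soft_l1',f_scale=.001)
            print('y %.3f'%lo,len(s),'free',(r.x*1000).round(1),'r14',(r2.x*1000).round(1))
    return q
E
python3 - <<'E'
from h import *
q=tubefit(); print(np.percentile(q[:,1],[0,1,50,99]))
for n in ['scene','side']: 
    print(n); tubefit(n)
E
```

```text
y -0.020 4680 free [ 0.4  1.3 12.2] r14 [0.4 0.5]
y -0.010 1219 free [  0.6 -65.   78.4] r14 [0.5 1.5]
y 0.000 763 free [  0.4 -68.6  81.9] r14 [0.3 1.6]
y 0.010 688 free [   0.7 -351.9  363.3] r14 [ 0.2 -0.7]
y 0.020 465 free [-0.1 -1.2 14.2] r14 [-0.1 -0.9]
y 0.030 341 free [-0.3 -0.9 14.2] r14 [-0.3 -0.7]
y 0.040 280 free [-0.4 -1.  14.2] r14 [-0.4 -0.7]
y 0.050 202 free [-0.6 -1.  13.8] r14 [-0.6 -1.2]
y 0.060 196 free [-0.8 -1.  13.8] r14 [-0.8 -1.2]
y 0.070 79 free [-0.9 -0.8 13.6] r14 [-0.9 -1.3]
[-0.07426714 -0.07267087 -0.02791367  0.25899365]
scene
y -0.020 54 free [ 4.3 -6.3 12.2] r14 [ 4.3 -7.1]
y -0.010 36 free [ 1.8 11.7 28. ] r14 [ 0.3 -4.3]
y 0.000 28 free [ 0.9 12.4 29.8] r14 [-0.9 -4.8]
y 0.010 33 free [ 1.7 17.  32.7] r14 [-1.5 -3. ]
side
y -0.020 96 free [ 1.2 -7.3 19.3] r14 [-2.5 -1.9]
y -0.010 55 free [ -1.  -46.3  59.4] r14 [-0.4  1.6]
y 0.000 45 free [ -1.4 -39.8  53.4] r14 [-0.1  1.8]
y 0.010 41 free [ -2.4 -88.  100. ] r14 [6.5 0.1]
y 0.030 42 free [-1. -1. 14.] r14 [-1. -1.]
y 0.040 40 free [-1.3 -0.8 13.9] r14 [-1.4 -0.9]
y 0.050 43 free [-1.5 -0.3 13.1] r14 [-2.2 -1.2]
y 0.060 40 free [-1.5 -0.1 13.1] r14 [-2.4 -0.9]
```

Request:
{"api": "apply_moves", "payload": {"moves": [[[-42.8,1,-14.8],87.4],[[-42.8,1,-14.8],87.4],[[-42.8,1,-14.8],87.4],[[-42.8,1,-14.8],87.4],[[-42.8,1,-14.8],87.4],[[-42.8,1,-14.8],87.4],[[-42.8,1,-14.8],87.4],[[-42.8,1,-14.8],87.4]]}}

```text
t: 6.77
eef_pos: [0.5103, -0.0483, 0.2569]
tool_rot: [[0.956, -0.002, -0.293], [0.293, 0.0, 0.956], [-0.002, -1.0, 0.001]]
ft_force: [1.5, 1.1, 0.2]
grip_width: 0.0291
```

Run:
```python
from h import *
plan(.5208,-.1645,.25,-.222)
```

```text
t 6.77 pos [ 0.5103 -0.0483  0.2569] az 0.2976 f [1.5 1.1 0.2] w 0.0291
MOVE [ -2.4    0.69 -11.42] turn 29.77
```

Request:
{"api": "apply_moves", "payload": {"moves": [[[-2.4,0.7,-11.4],29.8],[[-2.4,0.7,-11.4],29.8],[[-2.4,0.7,-11.4],29.8],[[-2.4,0.7,-11.4],29.8],[[-2.4,0.7,-11.4],29.8],[[-2.4,0.7,-11.4],29.8],[[-2.4,0.7,-11.4],29.8],[[-2.4,0.7,-11.4],29.8]]}}

```text
t: 7.43
eef_pos: [0.5223, -0.1612, 0.2509]
tool_rot: [[0.978, -0.0, 0.21], [-0.21, 0.0, 0.978], [-0.001, -1.0, 0.0]]
ft_force: [0.1, 0.6, 0.3]
grip_width: 0.0294
```

Run:
```python
from meas import *
plan(.5208,-.1645,.22,-.222)
o=get_obs();p,d,W=cloud('wrist',o); np.savez("w5.npz",p=p,d=d,W=W);cv2.imwrite("pics/w5.png",p[:,:,::-1])
show(W,p); tubefit()
```

```text
t 7.43 pos [ 0.5223 -0.1612  0.2509] az -0.212 f [0.1 0.6 0.3] w 0.0294
MOVE [-0.07  3.09 -0.35] turn 0.57
racktop (array([ 536.6, -100.9]), array([ 59.9, 217.9]), -0.2365) nan 7365
cap [324. 160.] [ 0.5289 -0.1262  0.1397] [ 528.8 -127.1] 15.9 (array([ 528.9, -127. ]), array([28.5, 30.9]), -0.2389)
grip [326. 101.] [ 0.5392 -0.0847  0.1339] [539.7 -80.5] 21.4 (array([539.8, -80.5]), array([23.5, 38.2]), -0.2196)
z.08 [443. 121.] 3341 (array([ 640.9, -139.7]), array([ 13.4, 223.5]), -0.1275)
readertop (array([ 438.4, -113.9]), array([ 93.5, 276. ]), -0.3715) nan
y -0.020 4685 free [-0.7  1.  12.2] r14 [-0.7  0.2]
y -0.010 1225 free [ -0.8 -60.8  73.9] r14 [-0.7  1.2]
y 0.000 756 free [ -0.9 -64.1  77. ] r14 [-0.7  1.3]
y 0.010 704 free [-3.000e-01 -3.068e+02  3.179e+02] r14 [-0.9 -1. ]
y 0.020 461 free [-1.2 -1.5 14.2] r14 [-1.2 -1.3]
y 0.030 340 free [-1.4 -1.3 14.2] r14 [-1.4 -1.1]
y 0.040 281 free [-1.5 -1.4 14.2] r14 [-1.5 -1.1]
y 0.050 201 free [-1.7 -1.3 13.8] r14 [-1.7 -1.6]
y 0.060 206 free [-1.9 -1.3 13.8] r14 [-1.9 -1.6]
y 0.070 69 free [-2.  -1.3 13.7] r14 [-2.  -1.7]
```

View pics/w5.png

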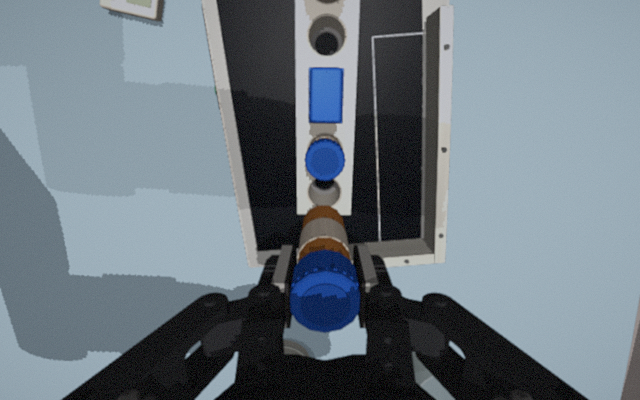

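w5: tube held upright, cap -48 at (324,160), target hole at (324,190), rack edge at 213. Rectify to the rack-top plane to pin the hole.

```bash
cat >> h.py <<'E'
def rectify(p,o,zp,cx,cy,half=60,s=4):
    m=camera_model('wrist');T=np.array(m['T_tool_cam'])
    n=2*half*s
    gx,gy=np.meshgrid(cx*1000-half+np.arange(n)/s, cy*1000+half-np.arange(n)/s)
    P=np.stack([gx/1000,gy/1000,np.full_like(gx,zp)],-1)
    t=(P-o['eef_pos'])@o['tool_rot']; c=(t-T[:3,3])@T[:3,:3]
    uv,_=cv2.projectPoints(c.reshape(-1,1,3),np.zeros(3),np.zeros(3),np.array(m['intrinsics']),np.array(m['distortion']))
    uv=uv.reshape(n,n,2).astype(np.float32)
    return cv2.remap(p,uv[...,0],uv[...,1],cv2.INTER_CUBIC)
E
python3 - <<'E'
from h import *
o=get_obs(); p,_=snapshot('wrist')
r=rectify(p,o,.09,.5203,-.1663)
for q,c in [((.5203,-.1663),(255,0,0)),((.5201,-.1653),(0,255,0))]:
    u=(q[0]-.5203+.06)*4000; v=(-.1663+.06-q[1])*4000
    cv2.circle(r,(int(u),int(v)),62,c,1)
cv2.imwrite('pics/rect1.png',r[:,:,::-1]); print(o['eef_pos'])
E
```

```text
[ 0.52241228 -0.16131058  0.25113343]
```

View pics/rect1.png

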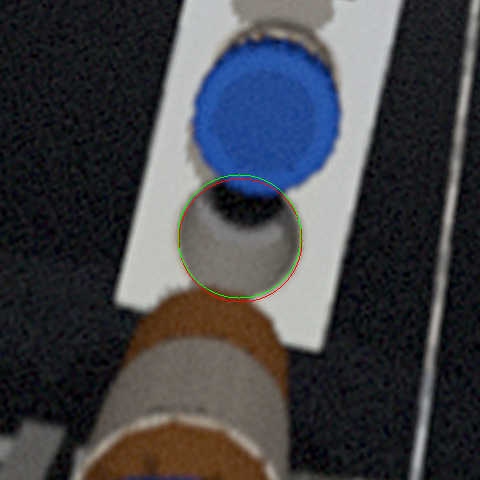

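Run:
```python
from h import *
plan(.5221,-.1647,.176,-.222)
```

```text
t 7.58 pos [ 0.5224 -0.1614  0.2512] az -0.2137 f [-0.  -0.6 -0.3] w 0.0291
MOVE [ 0.04  7.52 -0.33] turn 0.48
```

Request:
{"api": "apply_moves", "payload": {"moves": [[[0,0,-0.3],0.5],[[0,2.5,-0.3],0.5],[[0,5,-0.3],0.5],[[0,6.5,-0.3],0.5],[[0,7.5,-0.3],0.5],[[0,7.5,-0.3],0.5],[[0,7.5,-0.3],0.5]]}}

```text
t: 8.17
eef_pos: [0.5218, -0.1652, 0.1763]
tool_rot: [[0.975, -0.0, 0.223], [-0.223, 0.0, 0.975], [-0.0, -1.0, 0.0]]
ft_force: [0.1, -0.6, 0.3]
grip_width: 0.0291
```

Run:
```python
from h import *
plan(.5221,-.1647,.126,-.222)
o=get_obs();tubefit()
p,_=snapshot('wrist'); cv2.imwrite("pics/w6.png",p[:,:,::-1])
p,_=snapshot('side'); cv2.imwrite("pics/s6.png",cv2.resize(p[130:260,240:400,::-1],None,fx=4,fy=4))
p,_=snapshot('scene'); cv2.imwrite("pics/c6.png",cv2.resize(p[130:290,220:380,::-1],None,fx=4,fy=4,interpolation=2)[:600])
```

```text
t 8.17 pos [ 0.5218 -0.1652  0.1763] az -0.225 f [ 0.1 -0.6  0.3] w 0.0291
MOVE [0.02 5.03 0.06] turn -0.17
y -0.020 4696 free [-0.6  1.  12.2] r14 [-0.6  0.2]
y -0.010 1217 free [ -0.8 -63.7  76.8] r14 [-0.8  1.2]
y 0.000 757 free [ -1.  -65.4  78.3] r14 [-0.6  1.3]
y 0.010 688 free [ 2.000e-01 -3.368e+02  3.479e+02] r14 [-1.  -1.1]
y 0.020 473 free [-1.2 -1.5 14.2] r14 [-1.3 -1.3]
y 0.030 530 free [-1.8 18.3  9.3] r14 [-1.5  0.2]
y 0.040 283 free [-1.6 -1.3 14.2] r14 [-1.6 -1.1]
y 0.050 204 free [-1.7 -1.3 13.8] r14 [-1.7 -1.5]
y 0.060 204 free [-1.9 -1.2 13.7] r14 [-1.9 -1.6]
y 0.070 40 free [-2.  -1.6 13.9] r14 [-2.  -1.8]
y 0.080 1052 free [-0.3 -0.7 21.4] r14 [3.1 0.9]
```

View pics/w6.png

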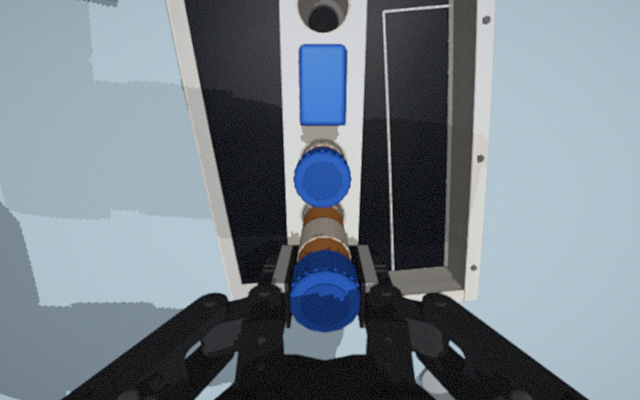

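View pics/s6.png

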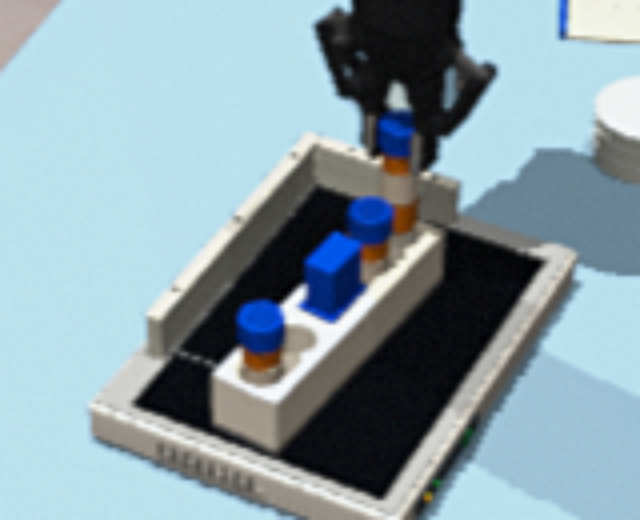

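View pics/c6.png

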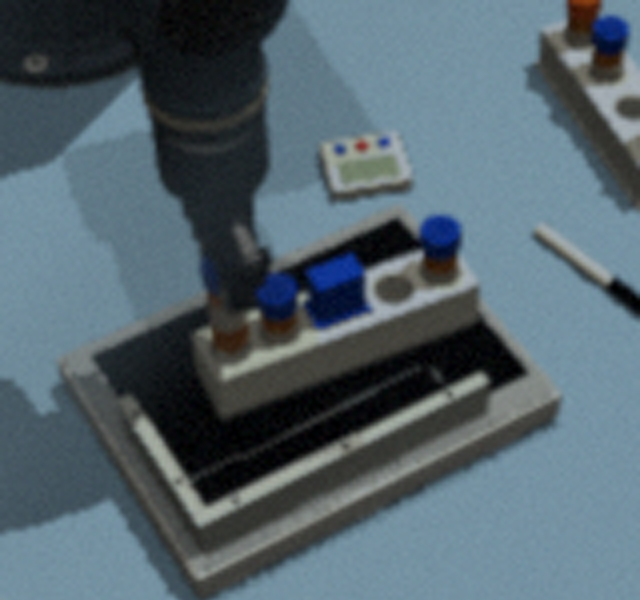

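The foot is over the hole (side view 405,215; scene view 230,335). Insert slowly.

Request:
{"api": "apply_moves", "payload": {"moves": [[[0,0.8,0],0],[[0,1.5,0],0],[[0,2.0,0],0],[[0,2.5,0],0],[[0,2.5,0],0]]}}

```text
t: 8.78
eef_pos: [0.5211, -0.165, 0.1497]
tool_rot: [[0.975, -0.002, 0.223], [-0.223, 0.001, 0.975], [-0.002, -1.0, 0.0]]
ft_force: [-1.8, 0.3, 0.7]
grip_width: 0.0292
```

Run:
```python
from h import *
plan(.5221,-.1647,.126,-.222)
```

```text
t 8.78 pos [ 0.5211 -0.165   0.1497] az -0.2252 f [-1.8  0.3  0.7] w 0.0292
MOVE [0.1  2.37 0.06] turn -0.18
```

Request:
{"api": "apply_moves", "payload": {"moves": [[[-0.05,0.8,0],0],[[-0.05,1.6,0],0],[[-0.05,2.0,0],0],[[-0.05,2.2,0],0],[[-0.05,2.35,0],0],[[-0.05,2.35,0],0]]}}

```text
t: 9.28
eef_pos: [0.5212, -0.1651, 0.1273]
tool_rot: [[0.975, -0.0, 0.223], [-0.223, 0.0, 0.975], [-0.0, -1.0, 0.0]]
ft_force: [0.1, -0.2, -0.9]
grip_width: 0.0292
```

Run:
```python
from h import *
plan(.5221,-.1647,.126,-.222)
p,_=snapshot('side'); cv2.imwrite("pics/s7.png",cv2.resize(p[130:260,240:400,::-1],None,fx=4,fy=4))
```

```text
t 9.28 pos [ 0.5212 -0.1651  0.1273] az -0.2252 f [ 0.1 -0.2 -0.9] w 0.0292
MOVE [0.08 0.13 0.06] turn -0.18
```

View pics/s7.png

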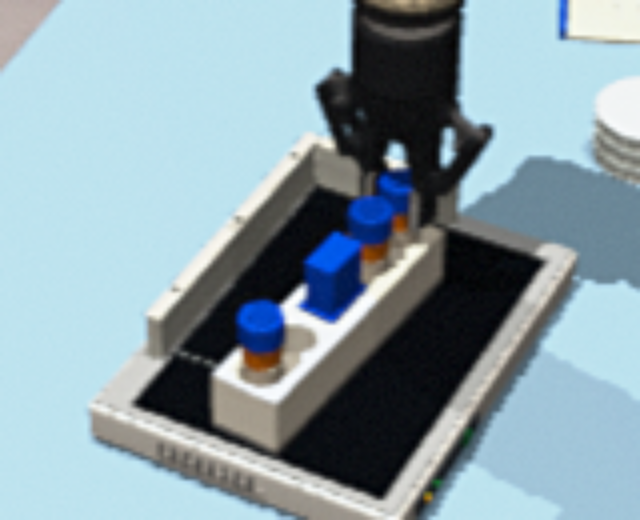

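Request:
{"api": "apply_moves", "payload": {"moves": [[[0,0.1,0],0],[[0,0.15,0],0],[[0,0.15,0],0]]}}

```text
t: 9.58
eef_pos: [0.5215, -0.1652, 0.1265]
tool_rot: [[0.975, 0.001, 0.223], [-0.223, -0.0, 0.975], [0.001, -1.0, 0.0]]
ft_force: [-0.1, 0.4, 1.4]
grip_width: 0.0294
```

Request:
{"api": "apply_moves", "payload": {"moves": [[[0,0,0],0],[[0,0,0],0],[[0,0,0],0],[[0,0,0],0],[[0,0,0],0],[[0,-2,0],0],[[0,-5,0],0],[[0,-9,0],0]], "fingers": 0.3}}

```text
t: 10.25
eef_pos: [0.5198, -0.1647, 0.2149]
tool_rot: [[0.975, -0.005, 0.223], [-0.223, 0.002, 0.975], [-0.005, -1.0, 0.001]]
ft_force: [1.6, 0.5, 0.4]
grip_width: 0.0597
```

Run:
```python
from meas import *
plan(.4425,.2983,.26,1.297)
o=get_obs(); p,d,W=cloud('wrist',o); cv2.imwrite("pics/w8.png",p[:,:,::-1])
show(W,p)
p,_=snapshot('side'); cv2.imwrite("pics/s8.png",cv2.resize(p[130:260,240:400,::-1],None,fx=4,fy=4))
```

```text
t 10.25 pos [ 0.5198 -0.1647  0.2149] az -0.2252 f [1.6 0.5 0.4] w 0.0597
MOVE [-17.9   -4.4   43.41] turn -87.22
racktop (array([ 536.6, -109.9]), array([ 57.6, 206.2]), -0.2204) nan 7671
cap [327. 165.] [ 0.5289 -0.1263  0.1397] [ 528.5 -127. ] 16.0 (array([ 528.9, -126.9]), array([29.7, 30.7]), -0.0331)
cap [324. 221.] [ 0.5185 -0.1643  0.1397] [ 518.2 -165.4] 16.0 (array([ 518.1, -165.1]), array([29.1, 30.7]), -0.2039)
grip [328.  98.] [ 0.5388 -0.086   0.1338] [539.3 -80.7] 21.5 (array([539.6, -80.3]), array([23.8, 38.9]), -0.209)
grip [323. 203.] [ 0.5205 -0.1526  0.1351] [ 519.  -159.3] 13.8 (array([ 519.5, -154.4]), array([ 9.8, 27.5]), 1.4717)
z.08 [329.   7.] 153 (array([553.4, -26.5]), array([16. , 31.4]), 1.1751)
z.08 [462. 122.] 4099 (array([ 640.3, -144.4]), array([ 13.3, 213.1]), -0.1276)
z.08 [343. 276.] 214 (array([ 520.6, -248.1]), array([ 5.3, 40.3]), 1.5151)
readertop (array([ 529.9, -126.3]), array([214.2, 268.9]), -0.1287) nan
```

View pics/w8.png

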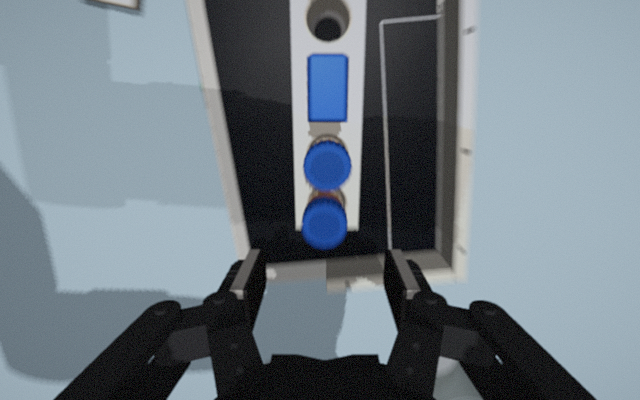

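View pics/s8.png

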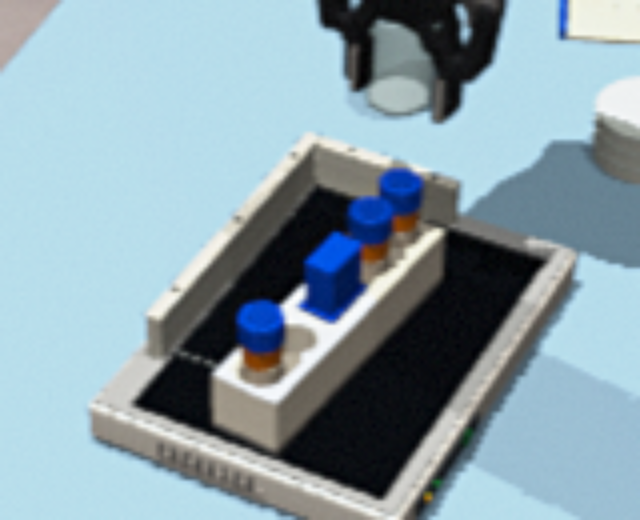

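First tube seated (cap top at 0.1397, same as its neighbour; w8 caps (327,165), (324,221)). Next tube.

Request:
{"api": "apply_moves", "payload": {"moves": [[[-17.9,-4.4,43.4],-87.2],[[-17.9,-4.4,43.4],-87.2],[[-17.9,-4.4,43.4],-87.2],[[-17.9,-4.4,43.4],-87.2],[[-17.9,-4.4,43.4],-87.2],[[-17.9,-4.4,43.4],-87.2],[[-17.9,-4.4,43.4],-87.2],[[-17.9,-4.4,43.4],-87.2]], "fingers": 0.2}}

```text
t: 11.02
eef_pos: [0.4656, 0.164, 0.2474]
tool_rot: [[0.71, 0.0, -0.704], [0.704, 0.0, 0.71], [0.001, -1.0, -0.0]]
ft_force: [1.1, 1.5, -0.3]
grip_width: 0.0681
```

Run:
```python
from h import *
plan(.4425,.2983,.22,1.297)
```

```text
t 11.02 pos [0.4656 0.164  0.2474] az 0.7808 f [ 1.1  1.5 -0.3] w 0.0681
MOVE [ 7.8   2.74 11.17] turn -29.57
```

Request:
{"api": "apply_moves", "payload": {"moves": [[[7.8,2.7,11.2],-29.6],[[7.8,2.7,11.2],-29.6],[[7.8,2.7,11.2],-29.6],[[7.8,2.7,11.2],-29.6],[[7.8,2.7,11.2],-29.6],[[7.8,2.7,11.2],-29.6],[[7.8,2.7,11.2],-29.6]]}}

```text
t: 11.6
eef_pos: [0.4438, 0.2961, 0.2202]
tool_rot: [[0.279, -0.0, -0.96], [0.96, -0.0, 0.279], [-0.0, -1.0, 0.0]]
ft_force: [0.2, -0.7, 0.1]
grip_width: 0.0686
```

Run:
```python
from h import *
plan(.4425,.2983,.086,1.297)
o=get_obs(); p,d,W=cloud('wrist',o)
x,y,z=W[...,0],W[...,1],W[...,2]
reg=(x>.3)&(x<.65)&(y>.2)&(y<.45)&(abs(z-.099)<.005)
N,L,S,C=cv2.connectedComponentsWithStats(reg.astype(np.uint8))
for i in range(1,N):
    if S[i,4]>60:
        q=W[L==i]; c,r=cv2.minEnclosingCircle((q[:,:2]*1000).astype(np.float32)); print(C[i].round(),S[i,4],p[L==i].mean(0).round(),q.mean(0).round(4),np.round(c,1),round(r,1))
```

```text
t 11.6 pos [0.4438 0.2961 0.2202] az 1.2884 f [ 0.2 -0.7  0.1] w 0.0686
MOVE [ 0.18 13.42  0.18] turn -0.49
[326. 136.] 1262 [147. 101.  56.] [0.3935 0.3121 0.0997] [394.  311.9] 16.0
[326. 197.] 1084 [19. 40. 84.] [0.441  0.2988 0.0996] [442.1 298.7] 16.0
[448. 201.] 334 [ 38.  77. 126.] [0.4749 0.3964 0.0946] [476.2 397.4] 13.1
[327. 298.] 826 [135. 133. 126.] [0.5357 0.2721 0.0992] [538.  271.3] 16.4
```

Request:
{"api": "apply_moves", "payload": {"moves": [[[0.2,2,0.2],-0.5],[[0.2,6,0.2],-0.5],[[0.2,10,0.2],-0.5],[[0.2,12,0.2],-0.5],[[0.2,13.4,0.2],-0.5],[[0.2,13.4,0.2],-0.5],[[0.2,13.4,0.2],-0.5]]}}

```text
t: 12.23
eef_pos: [0.4427, 0.2981, 0.0864]
tool_rot: [[0.27, -0.001, -0.963], [0.963, -0.0, 0.27], [-0.001, -1.0, 0.001]]
ft_force: [-0.4, 0.1, 0.2]
grip_width: 0.0682
```

Request:
{"api": "apply_moves", "payload": {"moves": [[[0,0,0],0],[[0,0,0],0],[[0,0,0],0],[[0,0,0],0],[[0,0,0],0],[[0,0,0],0],[[0,0,0],0]], "fingers": 1, "squeeze": 45}}

```text
t: 12.82
eef_pos: [0.4431, 0.2995, 0.0875]
tool_rot: [[0.268, 0.002, -0.964], [0.964, 0.001, 0.268], [0.001, -1.0, -0.002]]
ft_force: [-0.2, -0.6, 6.3]
grip_width: 0.0289
```

Request:
{"api": "apply_moves", "payload": {"moves": [[[0,-2,0],0],[[0,-4,0],0],[[0,-7,0],0],[[0,-11,0],0],[[0,-15,0],0],[[0,-17,0],0],[[0,-17,0],0]]}}

```text
t: 13.4
eef_pos: [0.4441, 0.3004, 0.2619]
tool_rot: [[0.267, 0.007, -0.964], [0.964, 0.005, 0.267], [0.007, -1.0, -0.006]]
ft_force: [0.2, 0.8, -0.4]
grip_width: 0.0293
```

Run:
```python
from h import *
plan(.5395+.048*.22+.0017,-.0800+.048*.975,.25,-.222)
tubefit()
p,_=snapshot('wrist'); cv2.imwrite("pics/w9.png",p[:,:,::-1])
```

```text
t 13.4 pos [0.4441 0.3004 0.2619] az 1.3001 f [ 0.2  0.8 -0.4] w 0.0293
MOVE [-29.28   1.1  -19.29] turn 87.21
y -0.020 4562 free [ 0.5  2.3 12.1] r14 [0.5 1.7]
y -0.010 1256 free [  0.6 -17.   32.5] r14 [0.4 3. ]
y 0.000 775 free [  0.3 -27.7  42.8] r14 [0.3 3. ]
y 0.010 628 free [  0.8 -56.4  69.7] r14 [0.2 1. ]
y 0.020 460 free [-0.1  0.5 14.1] r14 [-0.1  0.7]
y 0.030 325 free [-0.3  0.8 14.2] r14 [-0.3  0.9]
y 0.040 280 free [-0.4  0.7 14.2] r14 [-0.4  0.9]
y 0.050 192 free [-0.6  0.6 13.9] r14 [-0.6  0.5]
y 0.060 203 free [-0.8  0.7 13.8] r14 [-0.8  0.4]
y 0.070 89 free [-0.9  0.6 13.8] r14 [-0.9  0.3]
```

View pics/w9.png

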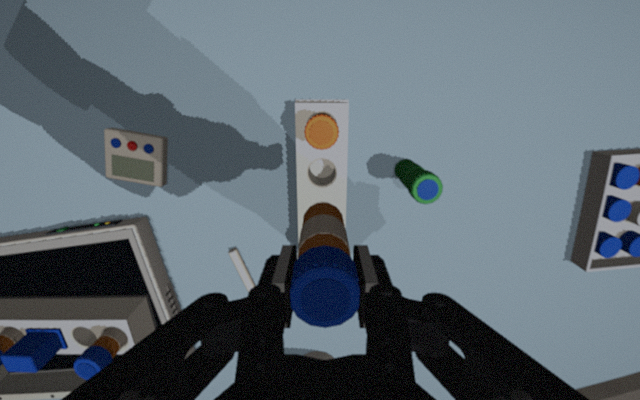

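Second tube held upright. Carry to free place 2.

Request:
{"api": "apply_moves", "payload": {"moves": [[[-29.3,1,-19.3],87.2],[[-29.3,1,-19.3],87.2],[[-29.3,1,-19.3],87.2],[[-29.3,1,-19.3],87.2],[[-29.3,1,-19.3],87.2],[[-29.3,1,-19.3],87.2],[[-29.3,1,-19.3],87.2],[[-29.3,1,-19.3],87.2]]}}

```text
t: 14.17
eef_pos: [0.544, -0.0199, 0.245]
tool_rot: [[0.957, -0.002, -0.29], [0.29, 0.0, 0.957], [-0.002, -1.0, 0.001]]
ft_force: [1.4, 0.3, -0.9]
grip_width: 0.0291
```

Run:
```python
from h import *
plan(.5395+.048*.22+.0017,-.0800+.048*.975,.25,-.222)
```

```text
t 14.17 pos [ 0.544  -0.0199  0.245 ] az 0.294 f [ 1.4  0.3 -0.9] w 0.0291
MOVE [ 0.35 -0.5  -1.5 ] turn 29.56
```

Request:
{"api": "apply_moves", "payload": {"moves": [[[0.3,-0.5,-1.0],29.6],[[0.3,-0.5,-1.0],29.6],[[0.3,-0.5,-1.0],29.6],[[0.3,-0.5,-1.0],29.6],[[0.3,-0.5,-1.0],29.6],[[0.3,-0.5,-1.0],29.6],[[0.3,-0.5,-1.0],29.6]]}}

```text
t: 14.75
eef_pos: [0.5501, -0.0264, 0.2508]
tool_rot: [[0.978, -0.002, 0.211], [-0.211, 0.0, 0.978], [-0.002, -1.0, -0.0]]
ft_force: [0.3, 0.1, 0.4]
grip_width: 0.029
```

Run:
```python
from meas import *
c=(.5395+.048*.22,-.0800+.048*.975); print(c)
plan(c[0]+.0017,c[1],.176,-.222)
o=get_obs();p,d,W=cloud('wrist',o); cv2.imwrite("pics/w10.png",p[:,:,::-1])
show(W,p); tubefit()
r=rectify(p,o,.09,*c); cv2.circle(r,(240,240),62,(255,0,0),1); cv2.imwrite('pics/rect2.png',r[:,:,::-1])
```

```text
(0.55006, -0.0332)
t 14.75 pos [ 0.5501 -0.0264  0.2508] az -0.2124 f [0.3 0.1 0.4] w 0.029
MOVE [ 0.32  7.48 -0.63] turn 0.55
racktop (array([551. , -47.2]), array([ 56.7, 148.7]), -0.2228) nan 2655
cap [329. 162.] [0.5596 0.0063 0.1397] [559.8   5.3] 15.8 (array([559.7,   6.4]), array([29.5, 29.8]), -1.0305)
cap [325. 343.] [ 0.5198 -0.1624  0.1394] [ 519.4 -164.4] 15.6 (array([ 519.7, -164.3]), array([29.1, 29.5]), -0.0917)
grip [324. 332.] [ 0.5213 -0.1539  0.1345] [ 520.2 -160.4] 15.1 (array([ 521.4, -155.4]), array([10.9, 30.2]), 1.3415)
z.08 [430. 227.] 1618 (array([ 645.4, -102.8]), array([ 12.9, 149.7]), -0.1284)
readertop (array([551.8, -77.7]), array([237.5, 251.2]), 1.4152) nan
y -0.020 4548 free [-0.7  1.9 12.1] r14 [-0.6  1.4]
y -0.010 1259 free [ -0.6 -19.7  34.8] r14 [-0.7  2.6]
y 0.000 783 free [ -0.8 -27.   41.8] r14 [-0.7  2.7]
y 0.010 621 free [ -0.7 -57.8  70.7] r14 [-1.   0.6]
y 0.020 462 free [-1.2  0.1 14.2] r14 [-1.3  0.3]
y 0.030 328 free [-1.4  0.4 14.2] r14 [-1.4  0.6]
y 0.040 281 free [-1.6  0.4 14.2] r14 [-1.6  0.6]
y 0.050 193 free [-1.8  0.3 13.8] r14 [-1.8  0.1]
y 0.060 197 free [-1.9  0.2 13.8] r14 [-1.9  0. ]
y 0.070 91 free [-2.   0.4 13.6] r14 [-2.  0.]
```

View pics/w10.png

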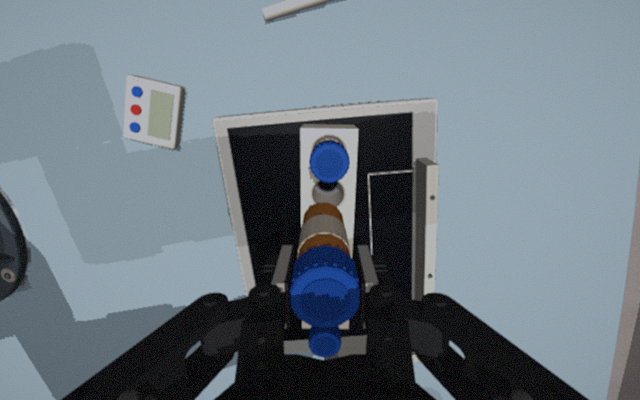

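View pics/rect2.png

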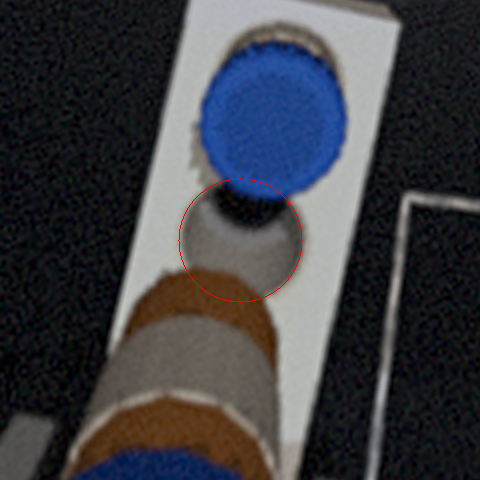

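w10: rack with hole at (327,192), foot offset (-1.9, 0.1) mm from tool axis; the hole circle fits within ~0.6 mm.

Run:
```python
from h import *
plan(.5517,-.0334,.177,-.222)
```

```text
t 14.85 pos [ 0.5503 -0.0264  0.2512] az -0.2135 f [ 0.2 -0.1 -0.4] w 0.029
MOVE [ 0.29  7.42 -0.66] turn 0.49
```

Request:
{"api": "apply_moves", "payload": {"moves": [[[0.3,0,-0.65],0.5],[[0.3,2.5,-0.65],0.5],[[0.3,5,-0.65],0.5],[[0.3,6.5,-0.65],0.5],[[0.3,7.4,-0.65],0.5],[[0.3,7.4,-0.65],0.5],[[0.3,7.4,-0.65],0.5]]}}

```text
t: 15.43
eef_pos: [0.5522, -0.0337, 0.178]
tool_rot: [[0.975, -0.0, 0.223], [-0.223, 0.0, 0.975], [-0.0, -1.0, 0.0]]
ft_force: [0.4, -0.1, 0.3]
grip_width: 0.0294
```

Run:
```python
from h import *
plan(.5517,-.0334,.127,-.222)
p,_=snapshot('side'); cv2.imwrite("pics/s11.png",cv2.resize(p[130:260,240:400,::-1],None,fx=4,fy=4))
p,_=snapshot('scene'); cv2.imwrite("pics/c11.png",cv2.resize(p[150:270,220:380,::-1],None,fx=4,fy=4,interpolation=2))
```

```text
t 15.43 pos [ 0.5522 -0.0337  0.178 ] az -0.2249 f [ 0.4 -0.1  0.3] w 0.0294
MOVE [-0.05  5.1   0.02] turn -0.17
```

View pics/s11.png

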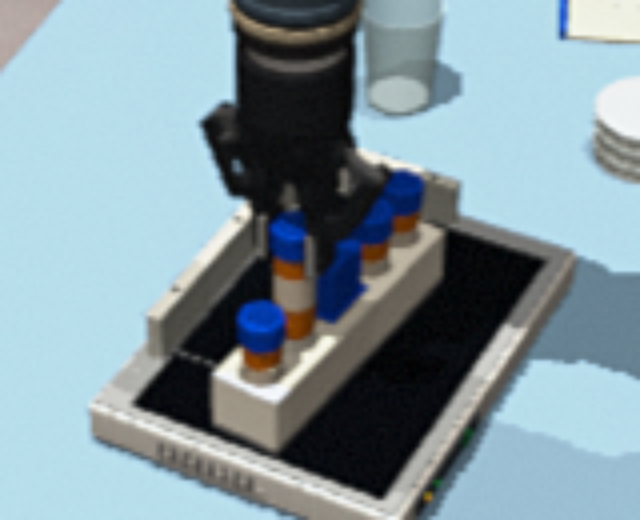

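View pics/c11.png

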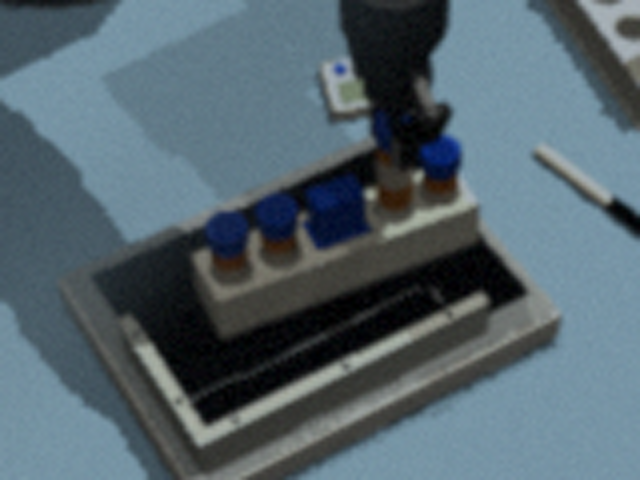

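Aligned in both views (side 297,325; scene 395,200). Insert.

Request:
{"api": "apply_moves", "payload": {"moves": [[[-0.05,0.8,0],0],[[-0.05,1.5,0],0],[[-0.05,2.0,0],0],[[-0.05,2.5,0],0],[[-0.05,2.5,0],0]]}}

```text
t: 15.95
eef_pos: [0.551, -0.0334, 0.1514]
tool_rot: [[0.975, -0.002, 0.223], [-0.223, 0.0, 0.975], [-0.002, -1.0, -0.0]]
ft_force: [0.8, 0.2, -0.2]
grip_width: 0.0291
```

Run:
```python
from h import *
plan(.5517,-.0334,.127,-.222)
```

```text
t 15.95 pos [ 0.551  -0.0334  0.1514] az -0.2252 f [ 0.8  0.2 -0.2] w 0.0291
MOVE [0.07 2.44 0.02] turn -0.18
```

Request:
{"api": "apply_moves", "payload": {"moves": [[[0,0.8,0],0],[[0,1.6,0],0],[[0,2.0,0],0],[[0,2.3,0],0],[[0,2.45,0],0],[[0,2.45,0],0]]}}

```text
t: 16.45
eef_pos: [0.5514, -0.0334, 0.128]
tool_rot: [[0.975, -0.0, 0.223], [-0.223, 0.0, 0.975], [-0.0, -1.0, 0.0]]
ft_force: [0.2, -0.3, -0.1]
grip_width: 0.0289
```

Request:
{"api": "apply_moves", "payload": {"moves": [[[0,0,0],0],[[0,0,0],0],[[0,0,0],0],[[0,0,0],0],[[0,0,0],0],[[0,-2,0],0],[[0,-5,0],0],[[0,-9,0],0]], "fingers": 0.3}}

```text
t: 17.12
eef_pos: [0.55, -0.0333, 0.2171]
tool_rot: [[0.975, -0.005, 0.223], [-0.223, 0.0, 0.975], [-0.005, -1.0, -0.001]]
ft_force: [1.4, -0.1, 0.3]
grip_width: 0.0594
```

Run:
```python
from meas import *
plan(.5395,-.080,.21,-.222)
o=get_obs(); p,d,W=cloud('wrist',o); cv2.imwrite("pics/w12.png",p[:,:,::-1])
show(W,p)
p,_=snapshot('side'); cv2.imwrite("pics/s12.png",cv2.resize(p[130:260,240:400,::-1],None,fx=4,fy=4))
```

```text
t 17.12 pos [ 0.55   -0.0333  0.2171] az -0.2252 f [ 1.4 -0.1  0.3] w 0.0594
MOVE [ 0.02  0.71 -4.78] turn -0.18
racktop (array([ 534.8, -105.4]), array([ 57.6, 268.8]), -0.2462) nan 5609
cap [327. 162.] [0.5595 0.0063 0.1397] [559.4   5.3] 15.7 (array([559.2,   5.6]), array([29.7, 30.7]), -0.2449)
cap [325. 217.] [ 0.5497 -0.0311  0.1396] [549.2 -32.5] 16.0 (array([549.5, -32.2]), array([29.9, 30.9]), 0.1046)
cap [326. 329.] [ 0.5294 -0.1244  0.1395] [ 528.8 -125.8] 15.9 (array([ 529.2, -126. ]), array([28.8, 30.8]), -0.083)
cap [325. 355.] [ 0.5218 -0.1525  0.1378] [ 521.3 -155.6] 11.8 (array([ 522. , -152.7]), array([ 6.5, 23.6]), 1.3266)
grip [326. 199.] [ 0.5532 -0.0196  0.1351] [552.5 -23.8] 12.3 (array([553.6, -20.8]), array([ 7.3, 24.6]), 1.2173)
grip [326. 273.] [ 0.5401 -0.0779  0.1341] [539.8 -79.7] 21.6 (array([539.7, -79.5]), array([23.6, 39.6]), -0.2353)
grip [326. 314.] [ 0.5313 -0.1142  0.135 ] [ 530.3 -120. ] 13.6 (array([ 531.3, -115.6]), array([10. , 27.3]), 1.3399)
grip [325. 352.] [ 0.5221 -0.1524  0.134 ] [ 520.8 -157.7] 12.8 (array([ 521.9, -153.7]), array([ 8.3, 25.6]), 1.2999)
z.08 [443. 227.] 1916 (array([646.3, -97. ]), array([ 13.1, 138. ]), -0.1269)
readertop (array([ 548.7, -108.8]), array([251.2, 299.8]), -0.1459) nan
```

View pics/w12.png

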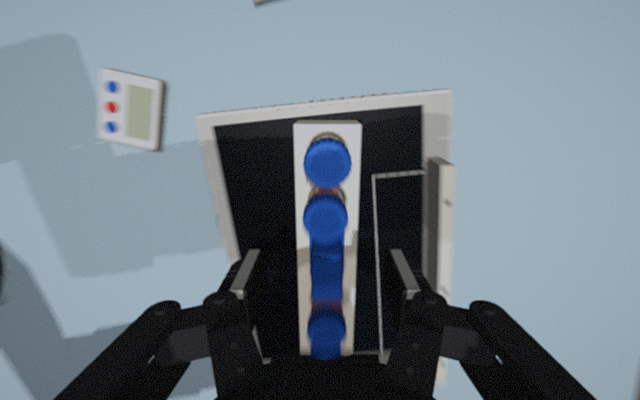

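View pics/s12.png

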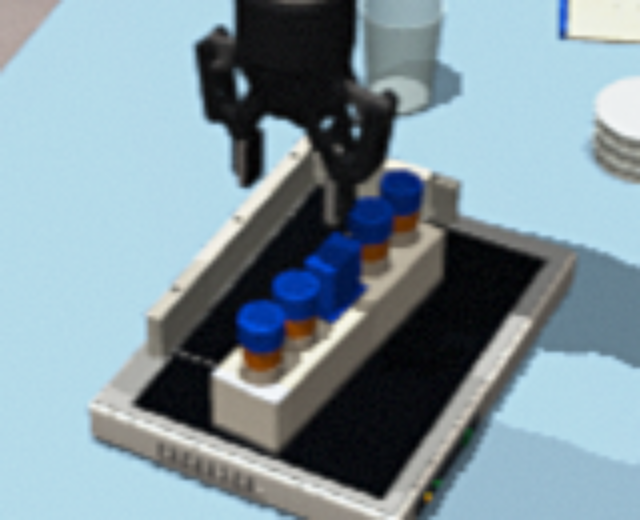

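Run:
```python
from h import *
th=-.1275; u=np.array([-np.sin(th),np.cos(th)]); n=np.array([np.cos(th),np.sin(th)])
for f in ['w1','w5','scene0','side0']:
    W=np.load(f+'.npz')['W']; q=W.reshape(-1,3)*1000; q=q[~np.isnan(q[:,0])]
    a=q[:,:2]@n; b=q[:,:2]@u
    m=(abs(q[:,2]-80)<3)&(a>585)&(a<640)&(b<-130)&(b>-330)
    print(f,m.sum(), np.percentile(b[m],[2,10,25,50,75,90,98]).round(1) if m.sum() else '')
    # vertical faces: z 50..75
    m=(q[:,2]>50)&(q[:,2]<74)&(a>585)&(a<640)&(b<-130)&(b>-330); print('   face',m.sum(),np.percentile(b[m],[5,25,50,75,95]).round(1) if m.sum() else '')
    m=(abs(q[:,2]-40)<3)&(a>430)&(a<680)&(b>0)&(b<150); print('   reader +y edge b',np.percentile(b[m],[98,99.5,100]).round(1))
    m=(abs(q[:,2]-80)<3)&(a>640)&(a<665)&(abs(b)<400); print('   long stop b',np.percentile(b[m],[0,1,99,100]).round(1),'a',np.percentile(a[m],[2,50,98]).round(1))
    m=(q[:,2]>50)&(q[:,2]<74)&(a>635)&(a<665)&(b<10)&(b>-180); print('   lface',m.sum(),np.percentile(a[m],[5,25,50,75,95]).round(1) if m.sum() else '')
```

```text
w1 326 [-190.4 -188.9 -186.7 -183.3 -180.4 -179.2 -178.1]
   face 451 [-180.6 -180.1 -179.7 -179.3 -178.8]
   reader +y edge b [113.2 114.6 115.6]
   long stop b [-191.7 -189.3   54.    54.9] a [644.  652.6 658.8]
   lface 656 [640.9 647.5 648.  648.3 648.5]
w5 476 [-190.1 -189.  -186.8 -183.4 -180.1 -179.  -178.4]
   face 477 [-180.1 -179.6 -179.  -178.7 -178.3]
   reader +y edge b [81.3 84.8 88.4]
   long stop b [-399.6 -189.4   52.6   54.7] a [645.4 652.7 659.2]
   lface 1521 [643.8 647.2 647.4 647.7 648.2]
scene0 41 [-191.2 -190.6 -189.7 -185.6 -182.3 -180.2 -179.5]
   face 31 [-192.  -191.1 -190.7 -190.2 -187.1]
   reader +y edge b [111.2 113.  114.1]
   long stop b [-398.9 -393.9   51.4   53.2] a [642.1 656.6 663.4]
   lface 277 [658.9 660.5 661.6 662.5 663.7]
side0 39 [-192.1 -190.8 -188.3 -185.6 -182.5 -179.3 -177.2]
   face 107 [-185.5 -182.6 -180.5 -178.6 -176. ]
   reader +y edge b [114.8 117.3 120. ]
   long stop b [-399.  -397.6   52.8   55.7] a [641.8 652.  659.4]
   lface 206 [644.7 646.3 647.2 648.1 649.3]
```

All four tubes seated level (caps 327,162 / 325,217 / 326,329 / 325,355 in w12). Home works out at (607.7, -147.8) mm, yaw -0.1275. Now grasp the rack's grip.

Run:
```python
from h import *
plan(.5397,-.0797,.12,-.224)
```

```text
t 17.22 pos [ 0.5541 -0.0336  0.224 ] az -0.2252 f [ 1.   0.8 -0.3] w 0.0599
MOVE [-0.46 10.38 -4.83] turn -0.07
```

Request:
{"api": "apply_moves", "payload": {"moves": [[[-0.3,0,-2.5],0],[[-0.5,0,-4.8],0],[[-0.5,3,-4.8],0],[[-0.5,5.5,-4.8],0],[[-0.5,5.5,-4.8],0],[[-0.5,5.5,-4.8],0]]}}

```text
t: 17.72
eef_pos: [0.5351, -0.079, 0.1625]
tool_rot: [[0.975, -0.003, 0.223], [-0.223, 0.0, 0.975], [-0.003, -1.0, -0.0]]
ft_force: [-0.8, 0.6, 0.9]
grip_width: 0.0599
```

Run:
```python
from h import *
plan(.5397,-.0797,.12,-.224)
p,_=snapshot('wrist'); cv2.imwrite("pics/w13.png",p[:,:,::-1])
```

```text
t 17.72 pos [ 0.5351 -0.079   0.1625] az -0.2254 f [-0.8  0.6  0.9] w 0.0599
MOVE [0.48 4.25 0.04] turn -0.08
```

View pics/w13.png

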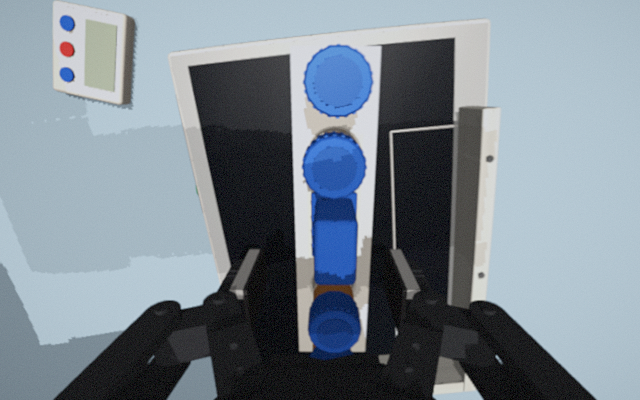

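w13: fingers straddle the grip (335,240), 5 mm too far left; correct and descend, then close.

Request:
{"api": "apply_moves", "payload": {"moves": [[[0.45,1,0],0],[[0.45,2.5,0],0],[[0.45,3.6,0],0],[[0.45,4.2,0],0],[[0.45,4.2,0],0],[[0.45,4.2,0],0]]}}

```text
t: 18.27
eef_pos: [0.5408, -0.08, 0.1216]
tool_rot: [[0.975, 0.0, 0.223], [-0.223, 0.0, 0.975], [0.0, -1.0, 0.0]]
ft_force: [0.3, -0.1, -0.1]
grip_width: 0.0597
```

Request:
{"api": "apply_moves", "payload": {"moves": [[[0,0,0],0],[[0,0,0],0],[[0,0,0],0],[[0,0,0],0],[[0,0,0],0],[[0,0,0],0],[[0,0,0],0],[[0,0,0],0]], "fingers": 1, "squeeze": 60}}

```text
t: 18.93
eef_pos: [0.5407, -0.0801, 0.1219]
tool_rot: [[0.975, 0.001, 0.223], [-0.223, -0.0, 0.975], [0.001, -1.0, 0.0]]
ft_force: [-0.8, 0.7, 6.8]
grip_width: 0.0234
```

Run:
```python
from meas import *
plan(.6077,-.1478,.12,-.1275)
o=get_obs(); p,d,W=cloud('wrist',o); cv2.imwrite("pics/w14.png",p[:,:,::-1])
show(W,p)
```

```text
t 18.93 pos [ 0.5407 -0.0801  0.1219] az -0.2252 f [-0.8  0.7  6.8] w 0.0234
MOVE [ 8.04  0.2  -5.1 ] turn -5.6
racktop (array([555.2, -37. ]), array([ 61.1, 146.1]), -0.2212) nan 8045
cap [326.  79.] [0.5595 0.0041 0.1391] [559.6   5.4] 15.2 (array([559.6,   5.4]), array([29.6, 30. ]), -0.0994)
cap [320. 191.] [ 0.5496 -0.0311  0.1397] [549.4 -32.4] 16.0 (array([549.4, -32.1]), array([29.9, 31.2]), 0.1433)
grip [322. 153.] [ 0.553  -0.0191  0.1349] [551.8 -23.6] 12.4 (array([552.8, -20.3]), array([ 6.9, 24.9]), 1.2819)
grip [324. 295.] [ 0.5405 -0.0772  0.134 ] [540.  -79.2] 21.3 (array([540. , -79.7]), array([23.7, 39.9]), -0.2256)
z.08 [507. 217.] 5195 (array([ 645.5, -102.6]), array([ 13.8, 149.2]), -0.1306)
readertop (array([560.8, -63.7]), array([218.4, 259.4]), 1.4464) nan
```

View pics/w14.png

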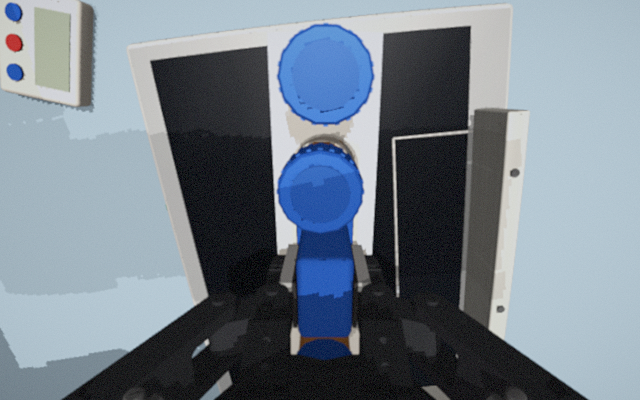

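Grip held (324,295). Slide to ~4 mm short of both stops while turning square.

Run:
```python
from h import *
plan(.6049,-.1436,.1219,-.1275)
```

```text
t 18.98 pos [ 0.5407 -0.0801  0.1219] az -0.2252 f [-1.8  0.7  5.9] w 0.0234
MOVE [ 7.68  0.01 -4.75] turn -5.6
```

Request:
{"api": "apply_moves", "payload": {"moves": [[[0.5,0,-0.3],-0.4],[[1.3,0,-0.8],-1],[[2.3,0,-1.4],-1.7],[[3.3,0,-2.1],-2.4],[[4.3,0,-2.7],-3.1],[[5.3,0,-3.3],-3.9],[[6,0,-3.7],-4.4],[[6,0,-3.7],-4.4]]}}

```text
t: 19.65
eef_pos: [0.5923, -0.1308, 0.1219]
tool_rot: [[0.989, 0.003, 0.148], [-0.148, -0.001, 0.989], [0.003, -1.0, -0.0]]
ft_force: [1.9, -1.4, 6.2]
grip_width: 0.0232
```

Run:
```python
from meas import *
plan(.6049,-.1436,.1219,-.1275)
o=get_obs(); p,d,W=cloud('wrist',o); cv2.imwrite("pics/w15.png",p[:,:,::-1])
show(W,p)
```

```text
t 19.65 pos [ 0.5923 -0.1308  0.1219] az -0.1485 f [ 1.9 -1.4  6.2] w 0.0232
MOVE [ 1.44  0.01 -1.08] turn -1.2
racktop (array([602.4, -91. ]), array([ 61.2, 137.6]), -0.1472) nan 7432
cap [344.  99.] [ 0.6096 -0.0522  0.1393] [607.6 -47. ] 15.4 (array([607.2, -46.9]), array([29.7, 29.7]), 0.5353)
cap [325. 191.] [ 0.5991 -0.0815  0.1397] [598.9 -82.6] 16.0 (array([599.3, -82.6]), array([29.6, 31.3]), -0.1479)
grip [327. 154.] [ 0.6018 -0.0693  0.1348] [600.7 -74.5] 12.7 (array([601.6, -70.9]), array([ 7.4, 25.3]), 1.3146)
grip [325. 295.] [ 0.592  -0.1278  0.1341] [ 591.6 -129.9] 21.4 (array([ 591.6, -130.3]), array([23.7, 40.5]), -0.1487)
z.08 [415. 161.] 6073 (array([ 645.7, -103.3]), array([ 13.1, 150.1]), -0.126)
readertop (array([ 550.5, -111.3]), array([247.9, 260.5]), -0.1292) nan
```

View pics/w15.png

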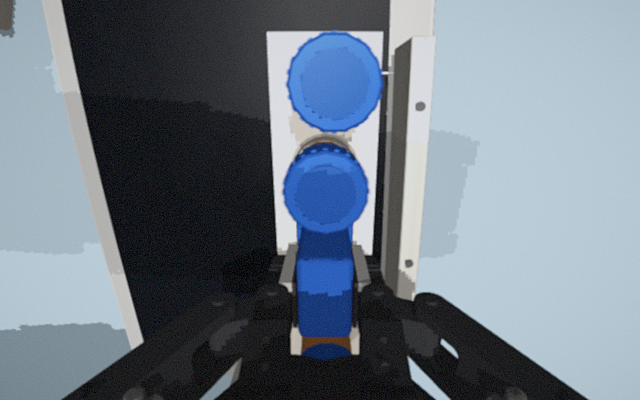

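w15: rack tracks with the gripper (grip 325,295), parallel gap to the long stop at (395,170). Continue.

Request:
{"api": "apply_moves", "payload": {"moves": [[[0.4,0,-0.3],-0.4],[[0.8,0,-0.6],-0.8],[[1.1,0,-0.9],-1.2],[[1.3,0,-1.0],-1.2],[[1.3,0,-1.0],-1.2],[[1.3,0,-1.0],-1.2]]}}

```text
t: 20.2
eef_pos: [0.6025, -0.1417, 0.1219]
tool_rot: [[0.992, 0.002, 0.127], [-0.127, -0.0, 0.992], [0.002, -1.0, -0.0]]
ft_force: [0.4, -1.8, 6.0]
grip_width: 0.0233
```

Run:
```python
from meas import *
plan(.6084,-.1481,.1219,-.1275)
o=get_obs(); p,d,W=cloud('wrist',o); cv2.imwrite("pics/w16.png",p[:,:,::-1])
show(W,p)
```

```text
t 20.2 pos [ 0.6025 -0.1417  0.1219] az -0.1274 f [ 0.4 -1.8  6. ] w 0.0233
MOVE [ 0.66  0.   -0.56] turn 0.01
racktop (array([633.5, -95.5]), array([ 61.6, 129.4]), -0.4694) nan 7825
cap [309.  76.] [ 0.6081 -0.0545  0.1391] [610.6 -53.8] 15.4 (array([609.6, -54. ]), array([27.7, 30.4]), 0.1146)
cap [323. 190.] [ 0.6078 -0.0917  0.1397] [607.6 -92.8] 15.9 (array([608. , -92.6]), array([29.7, 31.4]), 0.3008)
grip [325. 152.] [ 0.6099 -0.0794  0.135 ] [609.3 -84.7] 12.8 (array([610.1, -81. ]), array([ 7.5, 25.6]), 1.3463)
grip [324. 295.] [ 0.6022 -0.1387  0.134 ] [ 601.9 -141. ] 21.4 (array([ 601.9, -141.1]), array([23.7, 39.6]), -0.1277)
z.08 [397. 144.] 6243 (array([ 645.5, -105.3]), array([ 13. , 154.5]), -0.1277)
readertop (array([ 548.5, -128.5]), array([246.9, 270.5]), -0.1237) nan
```

Request:
{"api": "apply_moves", "payload": {"moves": [[[0.2,0,-0.15],0],[[0.35,0,-0.3],0],[[0.5,0,-0.4],0],[[0.5,0,-0.4],0],[[0.5,0,-0.4],0]]}}

```text
t: 20.67
eef_pos: [0.6068, -0.146, 0.1219]
tool_rot: [[0.992, 0.001, 0.127], [-0.127, 0.0, 0.992], [0.001, -1.0, 0.0]]
ft_force: [-1.0, 0.9, 5.6]
grip_width: 0.0234
```

Request:
{"api": "apply_moves", "payload": {"moves": [[[0.1,0,-0.1],0],[[0.2,0,-0.2],0],[[0.2,0,-0.2],0],[[0.2,0,-0.2],0]]}}

```text
t: 21.0
eef_pos: [0.6082, -0.1475, 0.122]
tool_rot: [[0.992, 0.001, 0.126], [-0.126, 0.001, 0.992], [0.001, -1.0, 0.001]]
ft_force: [-1.5, 5.0, 7.0]
grip_width: 0.023
```

Request:
{"api": "apply_moves", "payload": {"moves": [[[0.1,0,-0.05],0],[[0.2,0,-0.05],0],[[0.2,0,-0.05],0],[[0.2,0,-0.05],0]]}}

```text
t: 21.33
eef_pos: [0.6088, -0.1476, 0.122]
tool_rot: [[0.992, -0.002, 0.126], [-0.126, 0.002, 0.992], [-0.002, -1.0, 0.002]]
ft_force: [-7.3, 8.7, 14.0]
grip_width: 0.0233
```

Run:
```python
from h import *
plan(.6084,-.1481,.1219,-.1275)
for i in range(3):
    snapshot('wrist'); o=get_obs(); print((o['tool_rot'].T@o['ft_force']).round(1),o['eef_pos'].round(4))
```

```text
t 21.33 pos [ 0.6088 -0.1476  0.122 ] az -0.1264 f [-7.3  8.7 14. ] w 0.0233
MOVE [-0.03  0.01 -0.06] turn 0.07
[ -8.9 -12.2   6.3] [ 0.6088 -0.1476  0.122 ]
[ -8.5 -12.4   7. ] [ 0.6088 -0.1476  0.122 ]
[ -8.8 -12.4   6. ] [ 0.6088 -0.1476  0.122 ]
```

Request:
{"api": "apply_moves", "payload": {"moves": [[[0.05,0,-0.05],0],[[0.1,0,-0.12],0],[[0.1,0,-0.12],0],[[0.1,0,-0.12],0],[[0.1,0,-0.12],0]]}}

```text
t: 21.9
eef_pos: [0.6089, -0.1477, 0.122]
tool_rot: [[0.992, -0.003, 0.125], [-0.125, 0.005, 0.992], [-0.004, -1.0, 0.004]]
ft_force: [-10.6, 14.2, 15.6]
grip_width: 0.0233
```

Run:
```python
from meas import *
plan(.6084,-.1481,.1219,-.1275)
for i in range(4):
    o=get_obs(); p,d,W=cloud('wrist',o); print((o['tool_rot'].T@o['ft_force']).round(1),o['eef_pos'].round(4))
cv2.imwrite("pics/w17.png",p[:,:,::-1])
show(W,p)
q=W.reshape(-1,3)
p,d,W=cloud('side'); show(W,p); cv2.imwrite("pics/s17.png",cv2.resize(p[130:260,240:400,::-1],None,fx=4,fy=4,interpolation=2))
p,d,W=cloud('scene'); cv2.imwrite("pics/c17.png",cv2.resize(p[150:290,220:380,::-1],None,fx=4,fy=4,interpolation=2))
```

```text
t 21.9 pos [ 0.6089 -0.1477  0.122 ] az -0.1257 f [-10.6  14.2  15.6] w 0.0233
MOVE [-0.04  0.01 -0.05] turn 0.1
[-12.4 -15.5  12.8] [ 0.6089 -0.1477  0.122 ]
[-12.4 -15.8  12.1] [ 0.6089 -0.1477  0.122 ]
[-12.  -13.7  13.1] [ 0.6089 -0.1476  0.122 ]
[-12.5 -16.4  12.3] [ 0.6089 -0.1476  0.122 ]
racktop (array([615.8, -95.9]), array([ 54.2, 117.9]), -0.1241) nan 8047
cap [325.  75.] [ 0.6192 -0.0607  0.1392] [619.5 -60.5] 15.3 (array([619.4, -60.5]), array([29.9, 30.1]), -0.7992)
cap [322. 190.] [ 0.6136 -0.0979  0.1398] [613.4 -99.1] 15.9 (array([613.4, -98.9]), array([29.9, 31.3]), -0.203)
grip [324. 154.] [ 0.6158 -0.0858  0.135 ] [614.6 -91.3] 13.2 (array([615.3, -87.4]), array([ 8.1, 26.4]), 1.4094)
grip [324. 294.] [ 0.6085 -0.1446  0.1341] [ 608.4 -147.1] 21.7 (array([ 608.3, -147. ]), array([23.6, 40.2]), -0.1236)
z.08 [387. 128.] 5121 (array([ 646.9, -103.6]), array([ 12.5, 151. ]), -0.1094)
readertop (array([488. , -65.1]), array([181.7, 367.7]), -0.8404) nan
racktop (array([ 599.7, -145.8]), array([ 49.3, 221.8]), -0.1723) 0.08871008902898031 366
cap [298. 185.] [ 0.6138 -0.0775  0.1389] [614.9 -79.8] 35.4 (array([614.2, -79.6]), array([29.8, 70.4]), -0.2044)
readertop (array([ 540.9, -108.3]), array([235.3, 316.3]), -0.1188) nan
```

View pics/w17.png

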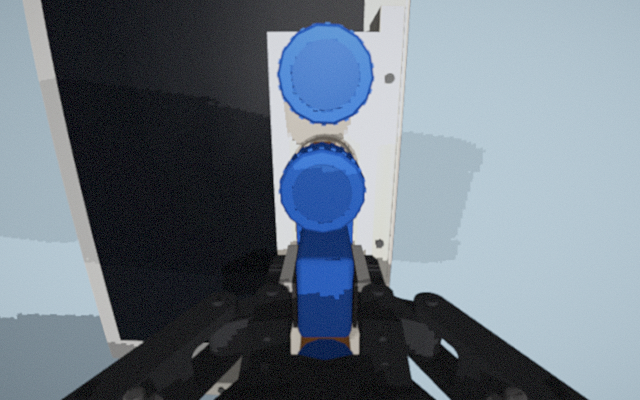

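View pics/s17.png

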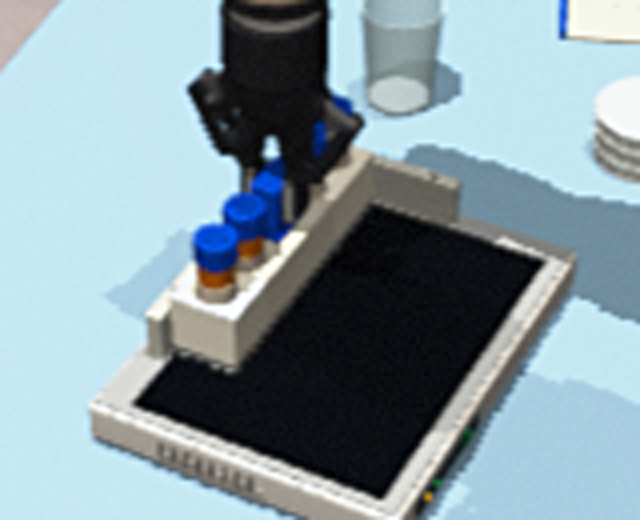

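View pics/c17.png

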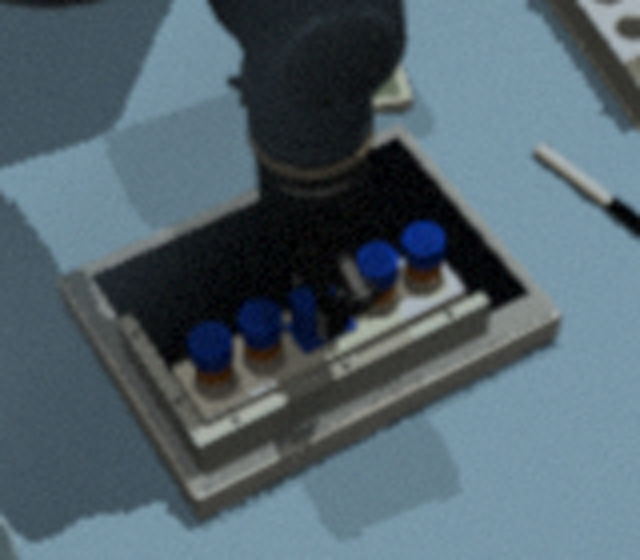

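The rack is seated in the corner, flush in both views. Tool-axis forces are steady at about 12 N toward each stop. Handing in.

Run:
```python
from h import *
sign_off(); o=get_obs(); print(o['t'],o['ft_force'].round(1),o['eef_pos'].round(4),o['grip_width'])
```

```text
the job is handed in; nothing more can be done
the job is handed in; nothing more can be done
```

I handed the job in at about 22 s on the robot's clock. It gives no verdict, so the figures below are from my own last checks.

**Tubes:** I moved the two blue-capped tubes from the holder into the rack's two empty places. After placing, the camera put their cap tops at about 140 mm, level with the two tubes already in the rack.

**Rack:** I gripped the rack by its blue grip, slid it square and pushed it into the corner. I did not let go.
- **Push:** the sideways force at the tool was steady at about 12 N in each stop's direction. I could not read the force on each stop directly, but allowing for friction it should be several newtons or more. The hand also presses down with about 15 N.
- **Position:** the rack measured about 1 mm from my estimate of home and was square to about 0.004 rad. The scene and side views showed it flush and flat against both stops.

**Two disagreements:**
- **Held-tube offset:** the wrist camera's reading of the held tube's position differed by about 1 mm between the holder and the rack. Both tubes still went in with under 2 N of sideways force.
- **Stop-line depth:** the scene camera put the long stop about 3 mm off what the wrist camera gave. I used the wrist readings, and contact came where they predicted.

Nothing looked disturbed in the pictures. I did not re-measure the white and orange tubes or the bystanders at the end.

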